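# Load the relay test ledge and start the burn-in

### The arm

A 6-joint arm with a two-finger parallel gripper is mounted at the origin on the work surface. World frame = base frame: x ahead of the robot, y to its left, z up, the work surface at z = 0. Lengths are in mm, angles in degrees, forces in N, time in s.
With the tool pointing down it reaches from about 300 to 850 mm from the base axis. Payload 4.2 kg.
Tool frame: the origin (TCP) lies between the finger pads; the fingertips stand 19 mm ahead of it and the grasp point (between the pads) is the TCP (env.tips_ahead is the distance from the TCP to the fingertips, in mm); z points along the fingers, y is the direction in which the jaws open and shut (so a half turn about z gives the same grasp; the last joint's range is limited). The gripper opens to 91 mm and grips with 3 to 60 N. Pads are 32 mm wide; open, the fingers measure 118 mm over their backs; the gripper's body (76 mm by 178 mm) begins 60 mm behind the grasp point.
Start: joints at [-77.349, 18.312, 89.639, -0, 72.044, -1.146], TCP at [137.128, -558.424, 232.976] pointing down, gripper open.
Joint ranges: [-177.97, 177.97], [-48.28, 115.42], [12.27, 149.76], [-77.06, 257.06], [2.81, 150.46], [-146.56, 146.56]. Speed limits (degrees/s): [147.25, 147.25, 180, 180, 180, 180].

### API

Orientations are given as [roll, pitch, yaw] about the fixed x, y, z axes, in that order (R = Rz(yaw) Ry(pitch) Rx(roll)).
In Python, from workcell import telemetry, viewer, job_done, env gives the robot as it stands. The module is installed in compiled form; this text tells all that it offers.
- The arm moves only by the shell command python3 -m jog 'ROWS' [FORCE]. ROWS is JSON, a list of rows, each a list of 3 entries, a list of its own where there are three numbers: the shift along the tool's x, y, z in cm, then the turn about the tool's z in degrees, then the opening, from 0 (shut) to 1 (fully open). A call has 1 to 10 rows; each row shifts and turns the pose as measured when the row begins, along the tool's axes as they then stand; what a row does not reach is not made up. A row lasts 1/8 s, in which the tool goes at most 62.5 mm and 10.7 degrees, less where a joint would pass 70% of its speed; a pose out of reach is approached as far as the arm can. A call is refused whole if a number of a shift passes 6.25 or a number of a turn 10.7, either way. A call with a gripper value outside its range is refused whole. The fingers move at their own pace and stop on an object; FORCE is the grip in N (left out, the last holds). Time passes only in rows, so rows that do not move let the fingers close. It gives the time, the measured TCP pose, the force and the opening at its end, in the units of the state.
- telemetry.state(): the state, without advancing time (a new reading comes with each control period).
- viewer.grab_frame(name): name is "scene" or "top" or "wrist"; returns a dict with "color" (400x640x3 uint8, red, green, blue), "K" (3x3 intrinsics, pixels), "rvec" (rotation vector, rad) and "tvec" (3), from world to camera coordinates, as OpenCV has them. Camera axes: x right, y down, z forward; pixel columns grow to the right and rows downward; lengths in mm; the calibration is good to about 2 mm. The wrist camera is an equidistant fisheye: a pixel r from the principal point sees the ray r / f radians off the axis. A picture is of the moment at which its call begins. There is no depth.
- job_done(): hands the job in, once; it reports no verdict.
The state is a dict: "time_s": time; "qpos": joint angles; "qvel": joint speeds; "effort": joint torques, N m; "ee_pos": TCP position; "ee_rot": TCP orientation; "force": force on the tool from outside, world axes, zero at the start; "torque": the same for the moment, N m; "gripper_width": finger opening in mm.
Only numpy, scipy, OpenCV 4.12 (cv2) and the standard library are available. Lean on these libraries where they do the work, as an engineer would, in place of code of your own. Each camera call takes 0.05 s, during which the arm holds its last target. There are 200 camera calls.

### The job

Set up the next burn-in run: take the failed relay module (red label) off the sloped test ledge and stand it upright in the red reject tray, set every white-labelled relay module flat on the ledge, label up, square to and down against its lip, and push the amplifier square and flush into the fence corner, touching both bars. Only when all of that is in place, throw the bench supply's lever from off to fully on. Leave the round instruments and the glass jar where they are.

Things in the scene. Friction and masses are not known exactly. Their poses are not given: they have to be found in the camera images.
- relay1_c (a point): Black box-shaped relay module 60 (x) x 42 (y) x 46 (z) mm, 0.13 to 0.25 kg, with a white label on top; thin brass pins (seen only) stand 7 mm above the top. Point: its centre, 23 mm above the underside; z points out of the labelled top. Two to four of the four are present; each starts upright on the bench.
- relay2_c (a point): Another black relay module like relay1 (60 x 42 x 46 mm, white label); point at its centre, same axes. May be absent.
- relay3_c (a point): Another black relay module like relay1 (60 x 42 x 46 mm, white label); point at its centre, same axes. May be absent.
- relay4_c (a point): Another black relay module like relay1 (60 x 42 x 46 mm, white label); point at its centre, same axes. May be absent.
- reject_c (a point): The failed relay module: same shape and size (60 x 42 x 46 mm) but with a red label on top. Point: its centre, 23 mm above the underside, same axes. It starts lying on the sloped deck of the test ledge, against the lip.
- deck: Narrow green shelf of the fixed test ledge, 56 (x) x 340 (y) mm, sloped 20 degrees down towards the robot. Origin: middle of its top face, 85 mm above the bench; x points up the slope, y along the ledge, z out of the deck. A lip 10 mm high runs along the low edge, inner face at x = -28 mm: a module seated square against it has its centre at x = +2, z = +23 mm. Friction can hold a module short of the lip.
- amp_c (a point): Aluminium amplifier chassis, 90 (x) x 120 (y) x 40 (z) mm, 0.6 to 0.9 kg, two square black fans on top (seen only, 8 mm high). Too wide to grip, it slides on the bench. Point: its centre, 20 mm above the underside. Starts 25 to 50 mm off its place each way, turned up to 0.35 rad.
- fence: Fixed L-shaped corner of two aluminium bars, 28 mm high. Origin: the inner corner, at bench height. One bar's inner face is the plane x = 0 (from y = -20 to +100 mm), the other's is y = 0 (from x = -80 to 0 mm). The amplifier belongs at x < 0, y > 0 with its 120 mm length along y, its centre then at x = -45, y = +60 mm.
- tray: Red reject tray, fixed, outside 126 (x) x 110 (y) mm, walls 22 mm high and 4 mm thick, floor 4 mm thick. Origin: centre of its underside, on the bench.
- psu: Fixed grey bench supply, 110 (x) x 85 (y) x 50 (z) mm. Origin: centre of its underside, on the bench. The lever stands on its top; the lever's pivot is 72 mm above this origin and turns about the supply's y axis.
- lever (a joint): Angle of the supply's on/off lever, rad: near 0 it leans 0.5 rad towards the supply's -x side (off), at 1.0 it leans 0.5 rad towards the +x side and is fully on. It moves lightly and stays where it is left.
- lever_tip (a point): Centre of the red ball (26 mm diameter) at the end of the lever, 80 mm from the pivot.
- gauge1: Bystander: upright black cylindrical instrument, 58 mm diameter, 85 mm high with a small fitting on top. Origin: centre of its underside.
- gauge2: Bystander: a second such instrument, same size.
- jar: Bystander: a small amber glass jar of fasteners with a white cap, 44 mm diameter, 60 mm high. Origin: centre of its underside.

How it is judged (in metres and radians):
On the way, in this order (a step that is already met when the one before it is completed fails the run):
1. with the supply off, the failed module is in the tray, every good module is seated on the ledge and the amplifier is flush in the corner (x of relay1_c in the frame of deck between -0.006 and 0.012 m and y of relay1_c in the frame of deck between -0.155 and 0.155 m and z of relay1_c in the frame of deck between 0.018 and 0.028 m and angle between the y axis of each of relay1_c, relay2_c, relay3_c, relay4_c and the y axis of deck, either way round below 0.14 rad and angle between the z axis of each of relay1_c, relay2_c, relay3_c, relay4_c and the z axis of deck, either way round below 0.1 rad and angle between each of relay1_c, relay2_c, relay3_c, relay4_c's own z axis and vertical below 0.6 rad and x of relay2_c in the frame of deck between -0.006 and 0.012 m and y of relay2_c in the frame of deck between -0.155 and 0.155 m and z of relay2_c in the frame of deck between 0.018 and 0.028 m and x of relay3_c in the frame of deck between -0.006 and 0.012 m and y of relay3_c in the frame of deck between -0.155 and 0.155 m and z of relay3_c in the frame of deck between 0.018 and 0.028 m and x of relay4_c in the frame of deck between -0.006 and 0.012 m and y of relay4_c in the frame of deck between -0.155 and 0.155 m and z of relay4_c in the frame of deck between 0.018 and 0.028 m and x of amp_c in the frame of fence above -0.048 m and y of amp_c in the frame of fence below 0.063 m and angle between the x axis of amp_c and the x axis of fence, either way round below 0.03 rad and angle between amp_c's own z axis and vertical below 0.05 rad and x of reject_c in the frame of tray between -0.045 and 0.045 m and y of reject_c in the frame of tray between -0.045 and 0.045 m and z of reject_c in the frame of tray between 0.02 and 0.033 m and angle between reject_c's own z axis and vertical below 0.12 rad and value of joint lever below 0.35 rad), for 0.3 s.
2. the supply's lever is thrown to on (value of joint lever above 0.85 rad), for 0.2 s.
At the end, for the whole second after the job is handed in: Failed module upright in the tray; every good module label up on the deck, flat (5 mm, 0.10 rad), square (0.14 rad), at most 10 mm from the lip; amplifier within 3 mm of both bars and 0.03 rad of square; lever past 0.85 rad, thrown only after all that (x of relay1_c in the frame of deck between -0.006 and 0.012 m and y of relay1_c in the frame of deck between -0.155 and 0.155 m and z of relay1_c in the frame of deck between 0.018 and 0.028 m and angle between the y axis of each of relay1_c, relay2_c, relay3_c, relay4_c and the y axis of deck, either way round below 0.14 rad and angle between the z axis of each of relay1_c, relay2_c, relay3_c, relay4_c and the z axis of deck, either way round below 0.1 rad and angle between each of relay1_c, relay2_c, relay3_c, relay4_c's own z axis and vertical below 0.6 rad and x of relay2_c in the frame of deck between -0.006 and 0.012 m and y of relay2_c in the frame of deck between -0.155 and 0.155 m and z of relay2_c in the frame of deck between 0.018 and 0.028 m and x of relay3_c in the frame of deck between -0.006 and 0.012 m and y of relay3_c in the frame of deck between -0.155 and 0.155 m and z of relay3_c in the frame of deck between 0.018 and 0.028 m and x of relay4_c in the frame of deck between -0.006 and 0.012 m and y of relay4_c in the frame of deck between -0.155 and 0.155 m and z of relay4_c in the frame of deck between 0.018 and 0.028 m and x of amp_c in the frame of fence above -0.048 m and y of amp_c in the frame of fence below 0.063 m and angle between the x axis of amp_c and the x axis of fence, either way round below 0.03 rad and angle between amp_c's own z axis and vertical below 0.05 rad and x of reject_c in the frame of tray between -0.045 and 0.045 m and y of reject_c in the frame of tray between -0.045 and 0.045 m and z of reject_c in the frame of tray between 0.02 and 0.033 m and angle between reject_c's own z axis and vertical below 0.12 rad and value of joint lever above 0.85 rad); the robot touches nothing.
It fails at once if a bystander is moved more than 30 mm (distance of any of gauge1, gauge2, jar from where it was at the start of the episode above 0.03 m).
Of relay1, relay2, relay3, relay4 only 2 to 4 are there at a start; the rules pass over those that are not, and their reading is None.
At some moment in a run one of amp may be knocked a few centimetres aside while the robot is not near it.
It also fails if it takes over 210 s, if anything falls off the work surface, if the arm or the gripper's body presses on something with over 40 N, if the wrist force passes 120 N, or if a joint passes its speed limit or range.

## Working session

There is one attempt and no reset: what is moved stays moved. The work goes in short steps, Python scripts to look and compute and a shell command to move; the robot and the scene stay as the last step left them, time stands still between calls to the robot, and variables do not carry over. Pictures are saved under pics/ and viewed, about 12 in all and at most 16, crops included, and the job is handed in when it is done.

```bash
ls; mkdir -p pics; cat > h.py <<'E'
import numpy as np, cv2
from workcell import telemetry, viewer, env
from scipy.spatial.transform import Rotation as Ro
def grab(n, f=None):
    d=viewer.grab_frame(n)
    if f: cv2.imwrite('pics/'+f, d['color'][:,:,::-1])
    return d
def ray(d,uv,fish=False):
    K=d['K'];R=cv2.Rodrigues(np.array(d['rvec'],float))[0];t=np.array(d['tvec'],float).ravel()
    x=(uv[0]-K[0][2])/K[0][0];y=(uv[1]-K[1][2])/K[1][1]
    if fish:
        r=np.hypot(x,y)+1e-12; v=np.array([x/r*np.sin(r),y/r*np.sin(r),np.cos(r)])
    else: v=np.array([x,y,1.])
    return -R.T@t, R.T@v
def onz(d,uv,z,fish=False):
    c,v=ray(d,uv,fish); return c+v*(z-c[2])/v[2]
def proj(d,P):
    return cv2.projectPoints(np.array(P,float).reshape(-1,1,3),np.array(d['rvec'],float),np.array(d['tvec'],float),np.array(d['K'],float),None)[0].reshape(-1,2)
E
python3 - <<'E'
from h import *
print(telemetry.state())
for n in('scene','top','wrist'):
    d=grab(n,n+'0.png'); c,v=ray(d,(320,200)); print(n,np.array(d['K']).round(1).tolist(),c.round(0),v.round(2))
E
```

```text
pics
{'time_s': 0.0, 'qpos': array([-7.73492039e+01,  1.83522790e+01,  8.97079738e+01, -1.90695450e-04,
        7.20439234e+01, -1.14518501e+00]), 'qvel': array([-0.00552703,  0.02841302, -0.0317157 , -0.04271515, -0.07958199,
       -0.10204228]), 'effort': array([-7.94435527e-04, -4.12461555e+01, -2.31971920e+01,  7.26708351e-02,
        4.56746668e-02, -1.37706511e-04]), 'ee_pos': array([ 137.0182359 , -557.93688486,  232.10324043]), 'ee_rot': array([-1.79895841e+02, -1.90079459e-03,  1.37960384e+01]), 'force': array([ 0.24152156,  0.3546361 , -0.01865973]), 'torque': array([ 0.00076764, -0.00070097,  0.0033712 ]), 'gripper_width': 91.24695271706587}
scene [[378.8, 0.0, 320.4], [0.0, 378.8, 194.4], [0.0, 0.0, 1.0]] [1051.  122.  824.] [-0.53 -0.18 -0.83]
top [[471.7, 0.0, 320.2], [0.0, 471.7, 203.5], [0.0, 0.0, 1.0]] [ 409.  -30. 1557.] [ 0.13 -0.01 -0.99]
wrist [[309.7, 0.0, 320.5], [0.0, 309.7, 198.7], [0.0, 0.0, 1.0]] [ 217. -539.  383.] [-0.29 -0.07 -0.96]
```

View pics/top0.png

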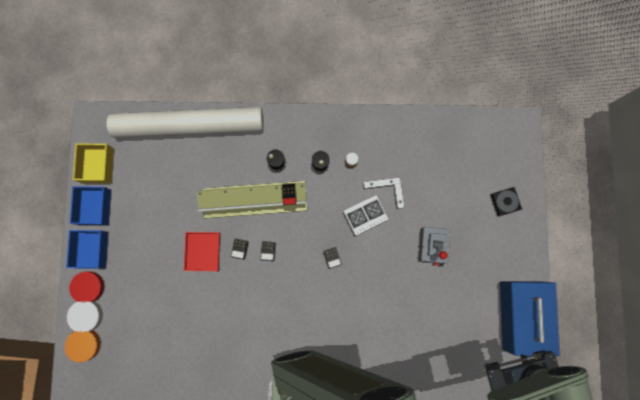

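View pics/scene0.png

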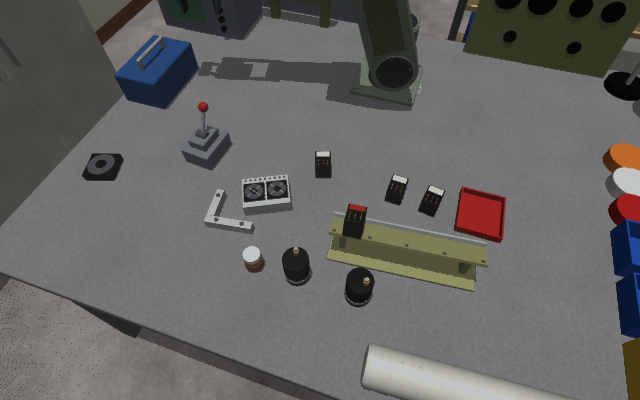

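Top view (up is +x, left is +y): white modules are at (239,248), (268,250) and (332,257). The red one is on the ledge at (289,194), the tray at (202,251), the amp at (366,215), the fence corner at (400,182) and the supply at (435,246). The scene view confirms three good modules. Next is an enlarged crop plus mask measurements.

```bash
python3 - <<'E'
from h import *
d=grab('top'); im=d['color']
crop=im[145:275,180:460]; cv2.imwrite('pics/crop1.png',cv2.resize(crop,None,fx=2.85,fy=2.85,interpolation=cv2.INTER_CUBIC)[:,:,::-1])
hsv=cv2.cvtColor(im,cv2.COLOR_RGB2HSV)
def blobs(m,name,z,amin=15):
    cs,_=cv2.findContours(m.astype(np.uint8),cv2.RETR_EXTERNAL,cv2.CHAIN_APPROX_NONE)
    for c in cs:
        if cv2.contourArea(c)<amin: continue
        r=cv2.minAreaRect(c); u=r[0]
        if not(170<u[0]<470 and 140<u[1]<290): continue
        bp=[onz(d,p,z)[:2].round(0).tolist() for p in cv2.boxPoints(r)]
        print(name,np.round(u,1),cv2.contourArea(c),'c',onz(d,u,z)[:2].round(0),bp)
H,S,V=[hsv[:,:,i].astype(int) for i in range(3)]
blobs((S>130)&((H<8)|(H>172))&(V>80),'red',22)
blobs((V>150)&(S<50),'white',46,8)
blobs((V<70),'black',46)
blobs((H>20)&(H<45)&(S>60)&(V>70),'green',85)
E
```

```text
red [442.5 255. ] 32.0 c [ 442. -443.] [[441.0, -428.0], [456.0, -443.0], [442.0, -457.0], [427.0, -442.0]]
red [201.5 251. ] 1257.0 c [448. 338.] [[509.0, 397.0], [510.0, 284.0], [388.0, 279.0], [387.0, 391.0]]
red [289. 201.] 63.0 c [614.  58.] [[624.0, 78.0], [624.0, 38.0], [604.0, 38.0], [604.0, 77.0]]
white [334.1 262.6] 45.0 c [414. -90.] [[416.0, -70.0], [427.0, -104.0], [412.0, -109.0], [401.0, -76.0]]
white [266.5 256.5] 47.0 c [432. 125.] [[440.0, 143.0], [440.0, 108.0], [424.0, 108.0], [424.0, 143.0]]
white [237.1 253.9] 45.5 c [439. 219.] [[434.0, 237.0], [451.0, 234.0], [444.0, 200.0], [428.0, 203.0]]
white [370.  222.9] 224.5 c [ 542. -205.] [[528.0, -145.0], [581.0, -252.0], [556.0, -264.0], [503.0, -158.0]]
white [239.5 206.6] 73.5 c [591. 216.] [[582.0, 349.0], [605.0, 82.0], [599.0, 82.0], [576.0, 348.0]]
white [360.8 204.5] 137.5 c [ 601. -175.] [[584.0, -118.0], [635.0, -226.0], [619.0, -233.0], [568.0, -125.0]]
white [383.6 193.8] 298.5 c [ 637. -250.] [[679.0, -185.0], [692.0, -306.0], [595.0, -314.0], [582.0, -194.0]]
white [352.  157.5] 105.5 c [ 756. -147.] [
[... 300 characters left out ...]
0 c [456. 211.] [[434.0, 237.0], [487.0, 228.0], [479.0, 186.0], [426.0, 195.0]]
black [420.3 244. ] 40.5 c [ 476. -366.] [[425.0, -357.0], [527.0, -367.0], [527.0, -374.0], [424.0, -365.0]]
black [288.5 190.5] 146.5 c [645.  59.] [[666.0, 80.0], [666.0, 38.0], [624.0, 37.0], [623.0, 79.0]]
black [320. 162.] 274.5 c [740. -42.] [[777.0, -16.0], [777.0, -68.0], [704.0, -69.0], [703.0, -17.0]]
black [275.5 160.5] 245.0 c [744. 103.] [[778.0, 131.0], [779.0, 76.0], [709.0, 74.0], [708.0, 130.0]]
green [254.5 210.5] 508.0 c [574. 162.] [[571.0, 321.0], [598.0, 4.0], [578.0, 2.0], [551.0, 319.0]]
green [251.  194.4] 1668.0 c [625. 174.] [[641.0, 346.0], [670.0, 8.0], [610.0, 3.0], [581.0, 339.0]]
```

View pics/crop1.png

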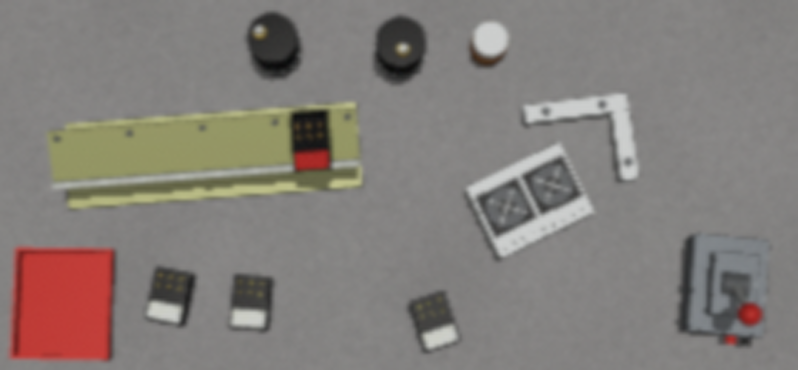

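Enlarged crop (2.85x, offset 180,145): the deck's high edge runs (50,130)–(355,103) and its lip line (53,187)–(360,165). The reject is at (311,140). The amp's corners are (467,188), (560,145), (594,212), (500,257), the fence's inner corner is near (613,118), and the lever ball is at (750,313). I'll convert these with the right heights.

```bash
cat >> h.py <<'E'
def rel(p,yaw=None):
    s=telemetry.state(); R=Ro.from_euler('xyz',s['ee_rot'],degrees=True)
    v=R.inv().apply(np.array(p,float)-s['ee_pos'])/10
    # turn about tool z (tool down): world yaw falls as tool z turn grows
    print('t',round(s['time_s'],2),'pos',s['ee_pos'].round(1),'rot',s['ee_rot'].round(1),'w',round(s['gripper_width'],1),'F',s['force'].round(1),'-> shift cm',v.round(2), '' if yaw is None else 'turn %.1f'%(-(yaw-s['ee_rot'][2])))
def masks(im):
    hsv=cv2.cvtColor(im,cv2.COLOR_RGB2HSV); return [hsv[:,:,i].astype(int) for i in range(3)]
E
python3 - <<'E'
from h import *
d=grab('top'); im=d['color']; H,S,V=masks(im)
q=lambda x,y,z: onz(d,(180+x/2.85,145+y/2.85),z)
P=lambda n,a:print(n,np.round(a,0).tolist())
hl,hr,ll,lr=q(50,130,94.6),q(355,103,94.6),q(53,187,82),q(360,165,82)
P('deck hi L,R lo L,R',[hl,hr,ll,lr]); print('yaws',[np.degrees(np.arctan2(-(a-b)[0],(a-b)[1])) for a,b in((hl,hr),(ll,lr))])
am=[q(*p,40) for p in((467,188),(560,145),(594,212),(500,257))]; P('amp',am); P('ampc',np.mean(am,0)); 
f=[q(*p,28) for p in((525,124),(613,118),(620,180))]; P('fence',f)
P('psu top',[q(*p,50) for p in((693,235),(768,240),(765,336),(683,330))]); P('ball',onz(d,(443,255),142)); P('ball2',q(750,313,142))
P('tray',[q(*p,22) for p in((14,250),(113,250),(110,359),(12,356))])
P('rej label',onz(d,(289,201),120)); P('rej top corners',[q(*p,z) for p,z in(((292,112),138),((329,112),138),((331,168),118),((294,168),118))])
m=(((V<75)&(S<90))|((V>150)&(S<50))).astype(np.uint8)
for u in((239,250),(267,251),(333,258)):
    s=np.zeros_like(m); x,y=u; s[y-16:y+17,x-14:x+15]=m[y-16:y+17,x-14:x+15]
    r=cv2.minAreaRect(np.argwhere(s)[:,::-1].astype(np.float32)); P('mod',[onz(d,r[0],46)]+[onz(d,p,46) for p in cv2.boxPoints(r)])
rel([645,58,200],5)
E
```

```text
deck hi L,R lo L,R [[634.0, 340.0, 95.0], [668.0, 6.0, 95.0], [573.0, 338.0, 82.0], [600.0, -0.0, 82.0]]
yaws [np.float64(5.690807240066665), np.float64(4.662751190247923)]
amp [[580.0, -121.0, 40.0], [631.0, -227.0, 40.0], [554.0, -265.0, 40.0], [502.0, -158.0, 40.0]]
ampc [567.0, -193.0, 40.0]
fence [[657.0, -189.0, 28.0], [665.0, -290.0, 28.0], [593.0, -297.0, 28.0]]
psu top [[528.0, -375.0, 50.0], [523.0, -460.0, 50.0], [416.0, -453.0, 50.0], [422.0, -362.0, 50.0]]
ball [439.0, -412.0, 142.0]
ball2 [440.0, -412.0, 142.0]
tray [[507.0, 394.0, 22.0], [508.0, 281.0, 22.0], [385.0, 280.0, 22.0], [387.0, 391.0, 22.0]]
rej label [601.0, 52.0, 120.0]
rej top corners [[649.0, 72.0, 138.0], [650.0, 33.0, 138.0], [592.0, 30.0, 118.0], [592.0, 70.0, 118.0]]
mod [[457.0, 212.0, 46.0], [434.0, 238.0, 46.0], [488.0, 229.0, 46.0], [480.0, 185.0, 46.0], [426.0, 195.0, 46.0]]
mod [[450.0, 122.0, 46.0], [426.0, 145.0, 46.0], [479.0, 139.0, 46.0], [474.0, 98.0, 46.0], [421.0, 104.0, 46.0]]
mod [[431.0, -82.0, 46.0], [449.0, -54.0, 46.0], [463.0, -90.0, 46.0], [413.0, -109.0, 46.0], [399.0, -73.0, 46.0]]
t 0.25 pos [ 137.1 -558.2  232.6] rot [-180.     0.    13.8] w 91.0 F [-0.5  0.7  0.1] -> shift cm [ 64.02 -47.73   3.29] turn 8.8
```

```bash
python3 -m jog '[[[0,0,0],8.8,0.75],[[4.4,-4.4,0],0,0.75],[[4.4,-4.4,0],0,0.75],[[4.4,-4.4,0],0,0.75],[[4.4,-4.4,0],0,0.75],[[4.4,-4.4,0],0,0.75],[[4.4,-4.4,0],0,0.75],[[4.4,-4.4,0],0,0.75],[[4.4,-4.4,0],0,0.75],[[4.4,-4.4,0],0,0.75]]' 15; python3 -c "
from h import *
rel([629,51,220],5)"
```

```text
time_s: 1.5
ee_pos: [502.5, -131.1, 232.4]
ee_rot: [179.9, -0.2, 4.2]
force: [2.0, -0.9, -0.6]
gripper_width: 68.6
t 1.5 pos [ 502.5 -131.1  232.4] rot [179.9  -0.2   4.2] w 68.6 F [ 2.  -0.9 -0.6] -> shift cm [ 13.93 -17.24   1.25] turn -0.8
```

```bash
python3 -m jog '[[[3.5,-4.3,0.3],-0.8,0.75],[[3.5,-4.3,0.3],0,0.75],[[3.5,-4.3,0.3],0,0.75],[[3.4,-4.3,0.3],0,0.75],[[0,0,0],0,0.75]]'; python3 -c "
from h import *
rel([629,51,115],5); d=grab('wrist','w1.png'); print(ray(d,(320,200),True)[0])"
```

```text
time_s: 2.12
ee_pos: [632.1, 62.2, 218.8]
ee_rot: [179.8, -0.2, 5.3]
force: [-0.7, -0.5, -0.7]
gripper_width: 68.1
t 2.12 pos [632.1  62.2 218.8] rot [179.8  -0.2   5.3] w 68.1 F [-0.7 -0.5 -0.7] -> shift cm [-0.46  1.06 10.39] turn 0.3
[713.38297169  69.94310838 369.94141352]
```

View pics/w1.png

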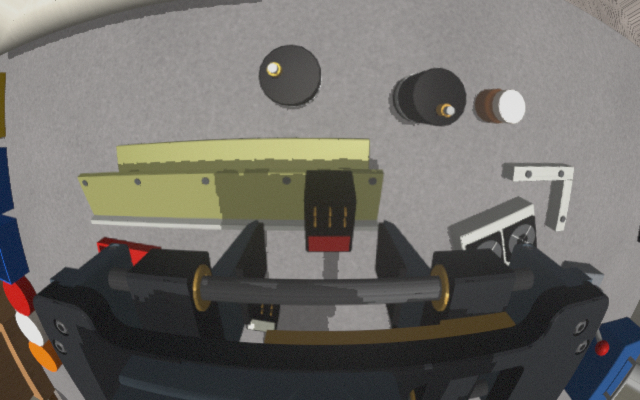

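Wrist view: the reject sits between the fingers, top back edge (306–354,171) and label bottom edge (304–354,250). It is slightly right of the jaw centre (323), as calculated. I'll do a quick check, then grasp.

```bash
python3 -c "
from h import *
d=grab('wrist')
for u,z in(((306,171),139),((354,171),139),((304,250),119),((354,250),119),((92,220),83),((380,224),83),((80,174),94.6),((382,172),94.6)): print(u,onz(d,u,z,True).round(0))"
python3 -m jog '[[[-0.25,0.5,5],0.3,0.75],[[-0.2,0.5,4.3],0,0.75],[[0,0,0.5],0,0.75],[[0,0,0],0,0.75]]'; python3 -c "
from h import *
rel([629,51,115],5)"
```

```text
(306, 171) [664.  74. 139.]
(354, 171) [668.  38. 139.]
(304, 250) [588.  71. 119.]
(354, 250) [592.  26. 119.]
(92, 220) [574. 335.  83.]
(380, 224) [605.  -3.  83.]
(80, 174) [634. 336.  95.]
(382, 172) [661.   6.  95.]
time_s: 2.72
ee_pos: [626.9, 43.4, 123.3]
ee_rot: [179.7, -0.5, 4.5]
force: [0.5, 0.6, 0.1]
gripper_width: 68.6
t 2.73 pos [626.9  43.4 123.3] rot [179.7  -0.5   4.5] w 68.6 F [0.5 0.6 0.1] -> shift cm [ 0.26 -0.75  0.82] turn -0.5
```

```bash
python3 -m jog '[[[0.2,-0.7,0.7],-0.5,0.75],[[0,0,0],0,0.3],[[0,0,0],0,0.3],[[0,0,0],0,0.3],[[0,0,0],0,0.3]]' 20; python3 -m jog '[[[0,0,-2],0,0.3],[[0,0,-4],0,0.3],[[0,0,-5],0,0.3],[[0,0,0],0,0.3]]'; python3 -c "
from h import *
rel([448,338,150],2); grab('wrist','w2.png')"
```

```text
time_s: 3.35
ee_pos: [630.9, 51.4, 120.6]
ee_rot: [179.7, -0.9, 5.1]
force: [0.2, -0.0, -2.3]
gripper_width: 41.6
time_s: 3.85
ee_pos: [628.3, 51.4, 231.5]
ee_rot: [179.6, -0.7, 5.1]
force: [-0.5, -0.2, -1.9]
gripper_width: 42.1
t 3.85 pos [628.3  51.4 231.5] rot [179.6  -0.7   5.1] w 42.1 F [-0.5 -0.2 -1.9] -> shift cm [-15.51 -30.19   7.77] turn 3.1
```

View pics/w2.png

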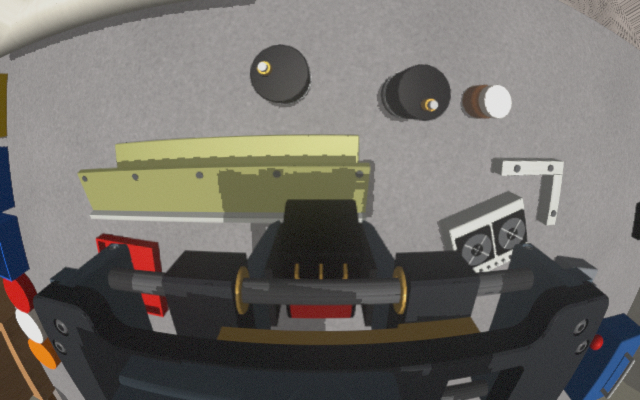

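The reject is held between the pads at 42 mm width, still tilted about 20°, with its label end low. Now to the tray.

```bash
python3 -m jog '[[[-2.8,-4.9,0],3.1,0.3],[[-2.8,-4.9,0],0,0.3],[[-2.8,-4.9,0],0,0.3],[[-2.8,-4.9,1.5],0,0.3],[[-2.8,-4.9,3],0,0.3],[[-2.8,-4.9,3],0,0.3],[[0,0,3],0,0.3],[[0,0,0],0,0.3]]'; python3 -c "
from h import *
rel([448,338,65],2)"
```

```text
time_s: 4.9
ee_pos: [436.3, 334.9, 105.5]
ee_rot: [179.0, 1.1, 1.7]
force: [0.4, -0.5, -1.4]
gripper_width: 41.9
t 4.9 pos [436.3 334.9 105.5] rot [179.    1.1   1.7] w 41.9 F [ 0.4 -0.5 -1.4] -> shift cm [ 1.26 -0.35  4.02] turn -0.3
```

```bash
python3 -m jog '[[[1.3,-0.3,2],0,0.3],[[0,0,2],0,0.3],[[0,0,0],0,0.3]]'; python3 -m jog '[[[0,0,0.7],0,0.4],[[0,0,0.7],0,0.4],[[0,0,0.5],0,0.4]]' 4; python3 -c "
from h import *
rel([448,338,42],2)"
```

```text
time_s: 5.28
ee_pos: [449.7, 336.5, 64.9]
ee_rot: [178.9, 1.1, 1.6]
force: [0.2, -0.7, -1.0]
gripper_width: 41.8
time_s: 5.65
ee_pos: [451.5, 336.5, 47.7]
ee_rot: [179.1, 0.8, 1.6]
force: [1.5, -2.1, 4.1]
gripper_width: 41.9
t 5.65 pos [451.5 336.5  47.7] rot [179.1   0.8   1.6] w 41.9 F [ 1.5 -2.1  4.1] -> shift cm [-0.34 -0.17  0.57] turn -0.4
```

```bash
python3 -m jog '[[[0,0,0.4],0,0.4],[[0,0,0.4],0,0.4],[[0,0,0],0,0.65],[[0,0,0],0,0.65],[[0,0,0],0,0.65],[[0,0,-3],0,0.65],[[0,0,-5],0,0.65],[[0,0,-5],0,0.65],[[0,0,0],0,0.65]]' ; python3 -c "
from h import *
rel([457,212,200],-9.6); grab('wrist','w3.png')"
```

```text
time_s: 6.78
ee_pos: [452.5, 339.1, 172.8]
ee_rot: [179.1, 0.9, 1.6]
force: [0.2, 0.9, 0.3]
gripper_width: 59.0
t 6.78 pos [452.5 339.1 172.8] rot [179.1   0.9   1.6] w 59.0 F [0.2 0.9 0.3] -> shift cm [ 0.05 12.76 -2.53] turn 11.2
```

View pics/w3.png

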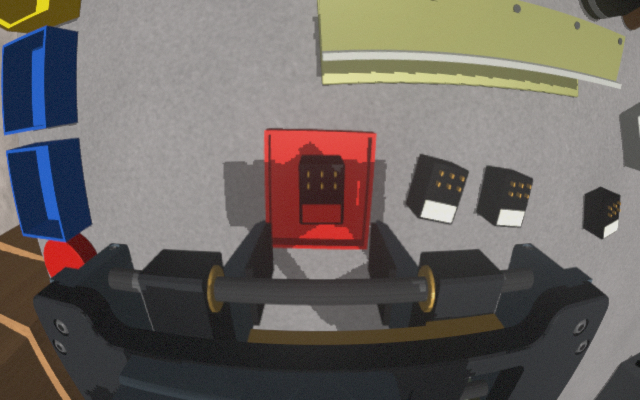

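The reject stands upright in the middle of the tray (322,190). Modules A and B are at (438,188) and (507,195). Next is module A.

```bash
python3 -c "
from h import *
d=grab('wrist')
for u in((420,218),(460,224),(484,222),(523,226)): print(u,onz(d,u,46,True).round(0))"
python3 -m jog '[[[0,5,0],10.7,0.7],[[0.5,4,0],0.5,0.7],[[0.5,2.5,2],0,0.7],[[0,0,3],0,0.7],[[0,0,0],0,0.7]]'; python3 -c "
from h import *
rel([457,212,36],-9.6)"
```

```text
(420, 218) [429. 236.  46.]
(460, 224) [423. 190.  46.]
(484, 222) [425. 160.  46.]
(523, 226) [419. 102.  46.]
time_s: 7.5
ee_pos: [443.5, 214.9, 111.6]
ee_rot: [178.0, 1.9, -10.0]
force: [0.2, 0.5, -0.3]
gripper_width: 64.0
t 7.5 pos [443.5 214.9 111.6] rot [178.    1.9 -10. ] w 64.0 F [ 0.2  0.5 -0.3] -> shift cm [ 1.63 -0.21  7.51] turn -0.4
```

```bash
python3 -m jog '[[[0.8,-0.1,4],0,0.7],[[0.6,0,2.7],0,0.7],[[0.3,0,0.8],0,0.7],[[0,0,0],0,0.7]]'; python3 -m jog '[[[0,0,0],0,0.3],[[0,0,0],0,0.3],[[0,0,0],0,0.3],[[0,0,0],0,0.3],[[0,0,-2],0,0.3],[[0,0,-5],0,0.3],[[0,0,-6],0,0.3],[[0,0,0],0,0.3]]' 15; python3 -c "
from h import *
rel([457,212,36],-9.6); rel([615,245,200],5)"
```

```text
time_s: 8.0
ee_pos: [458.9, 212.3, 35.1]
ee_rot: [178.0, 1.9, -9.9]
force: [0.4, -0.1, 0.3]
gripper_width: 63.9
time_s: 9.0
ee_pos: [463.6, 216.4, 170.4]
ee_rot: [178.1, 1.8, -9.8]
force: [0.6, -0.2, -2.0]
gripper_width: 42.4
t 9.0 pos [463.6 216.4 170.4] rot [178.1   1.8  -9.8] w 42.4 F [ 0.6 -0.2 -2. ] -> shift cm [-0.15  0.09 13.46] turn -0.2
t 9.0 pos [463.6 216.4 170.4] rot [178.1   1.8  -9.8] w 42.4 F [ 0.6 -0.2 -2. ] -> shift cm [14.33 -5.29 -3.59] turn -14.8
```

```bash
python3 -m jog '[[[0,0,-0.5],-10.7,0.3],[[2,0,-0.5],-4.2,0.3],[[4.7,-1.4,0],0,0.3],[[4.7,-1.4,0],0,0.3],[[4.2,-1.2,0],0,0.3],[[0,0,0],0,0.3],[[0,0,0],0,0.3]]'; python3 -c "
from h import *
rel([622,271,140],5.1)"
```

```text
time_s: 9.88
ee_pos: [612.1, 268.2, 161.4]
ee_rot: [178.3, 3.4, 5.6]
force: [0.0, -0.1, -2.1]
gripper_width: 42.7
t 9.88 pos [612.1 268.2 161.4] rot [178.3   3.4   5.6] w 42.7 F [ 0.  -0.1 -2.1] -> shift cm [ 1.13 -0.25  2.07] turn 0.5
```

```bash
python3 -m jog '[[[0.6,-0.2,1],0.4,0.3],[[0.5,-0.1,1],0,0.3],[[0,0,0],0,0.3]]'; python3 -m jog '[[[0,0,0.4],0,0.3],[[0,0,0.4],0,0.3],[[0,0,0],0,0.3]]' 8;  python3 -c "
from h import *
rel([622,271,130],5.1)"
```

```text
time_s: 10.25
ee_pos: [619.5, 270.6, 138.6]
ee_rot: [178.2, 3.5, 5.1]
force: [0.1, 0.1, -1.4]
gripper_width: 42.6
time_s: 10.62
ee_pos: [618.7, 270.6, 131.8]
ee_rot: [178.3, 3.5, 5.1]
force: [-0.9, -0.6, -2.2]
gripper_width: 42.1
t 10.62 pos [618.7 270.6 131.8] rot [178.3   3.5   5.1] w 42.1 F [-0.9 -0.6 -2.2] -> shift cm [ 0.34 -0.01  0.16] turn 0.0
```

```bash
python3 -m jog '[[[0.5,0,0],0,0.3],[[0,0,0.3],0,0.3],[[0,0,0],0,0.3]]'; python3 -m jog '[[[0,0,0.3],0,0.3],[[0,0,0],0,0.3]]' 4;  python3 -c "
from h import *
rel([622,271,130],5.1); grab('wrist','w4.png')"
```

```text
time_s: 11.0
ee_pos: [624.6, 271.5, 131.0]
ee_rot: [178.3, 3.3, 5.1]
force: [-0.3, -1.4, -1.7]
gripper_width: 41.9
time_s: 11.25
ee_pos: [624.5, 271.4, 128.7]
ee_rot: [178.4, 3.3, 5.1]
force: [-0.7, 0.6, 0.4]
gripper_width: 41.5
t 11.25 pos [624.5 271.4 128.7] rot [178.4   3.3   5.1] w 41.5 F [-0.7  0.6  0.4] -> shift cm [-0.26  0.02 -0.11] turn 0.0
```

View pics/w4.png

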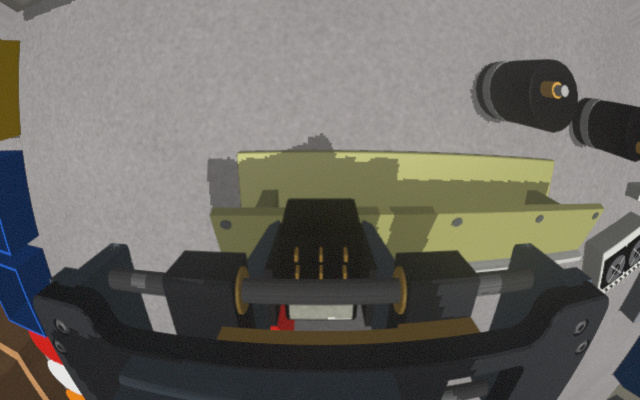

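Module A is held over the deck with first contact felt (force −2 to 0). Its back top edge is at row ~200, columns 285–355. Check its x, then release.

```bash
python3 -c "
from h import *
d=grab('wrist')
for u in((285,200),(356,200)): print(onz(d,u,139,True).round(1))
for u in((216,208),(600,206)): print(onz(d,u,94.6,True).round(1))
"
python3 -m jog '[[[0,0,0],0,0.66],[[0,0,0],0,0.66],[[0,0,0],0,0.66],[[0,0,0],0,0.66]]';python3 -m jog '[[[0,0,-3],0,0.66],[[0,0,-5],0,0.66],[[-2,0,-5],0,0.66],[[-3,0,0],0,0.66],[[0,0,0],0,0.66]]'; python3 -c "
from h import *
rel([450,122,100],-6); grab('wrist','w5.png')"
```

```text
[663.2 291.7 139. ]
[665.9 258.5 139. ]
[637.1 339.1  94.6]
[662.7  17.1  94.6]
time_s: 11.85
ee_pos: [625.2, 271.3, 127.5]
ee_rot: [178.3, 3.2, 5.1]
force: [-0.1, -0.5, 0.3]
gripper_width: 60.1
time_s: 12.48
ee_pos: [582.0, 271.3, 263.3]
ee_rot: [178.3, 3.3, 5.1]
force: [0.5, 0.0, -0.0]
gripper_width: 60.1
t 12.47 pos [582.  271.3 263.3] rot [178.3   3.3   5.1] w 60.1 F [ 0.5  0.  -0. ] -> shift cm [-13.52  13.18  17.53] turn 11.1
```

View pics/w5.png

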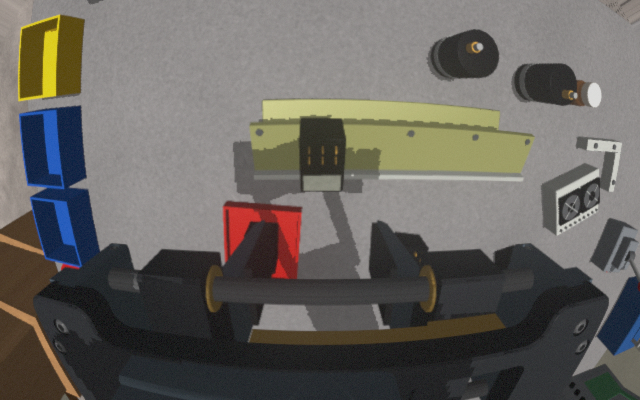

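A has tipped down onto the deck, its label edge beside the lip at (302–343,190). I'll check its seat numerically and move on to B.

```bash
cat >> h.py <<'E'
C0=np.array([625,171,85.]); YD=np.radians(4.7)
RD=Ro.from_euler('xyz',[0,-20,4.7],degrees=True) if False else Ro.from_matrix(Ro.from_euler('z',4.7,degrees=True).as_matrix()@Ro.from_euler('y',-20,degrees=True).as_matrix())
def deck(d,uv,z,fish=True):
    "cast onto deck-frame plane z; return deck coords"
    c,v=ray(d,uv,fish); c=RD.inv().apply(c-C0); v=RD.inv().apply(v); return (c+v*(z-c[2])/v[2]).round(1)
E
python3 -c "
from h import *
d=grab('wrist'); rgb=d['color']
print(RD.apply([1,0,0]).round(2))
for u,z in(((250,123),0),((533,135),0),((258,179),10),((523,180),10),((302,118),46),((343,120),46),((301,190),46),((342,190),46)): print(u,deck(d,u,z))
"
python3 -m jog '[[[-4,4,0],10.7,0.66],[[-3,4.3,2],0.5,0.66],[[-4,4,4],0,0.66],[[-2.5,2.5,5],0,0.66],[[0,0,2],0,0.66],[[0,0,0],0,0.66]]'; python3 -c "
from h import *
rel([450,122,36],-6)"
```

```text
[0.94 0.08 0.34]
(250, 123) [ 25.9 171.3   0. ]
(533, 135) [  26.8 -163.6    0. ]
(258, 179) [-38.5 167.7  10. ]
(523, 180) [ -35.5 -168.6   10. ]
(302, 118) [ 52.2 116.2  46. ]
(343, 120) [50.5 81.4 46. ]
(301, 190) [-25.7 118.4  46. ]
(342, 190) [-25.7  77.9  46. ]
time_s: 13.32
ee_pos: [438.6, 125.5, 140.6]
ee_rot: [177.5, 3.0, -6.6]
force: [-0.0, 0.4, 0.7]
gripper_width: 60.0
t 13.32 pos [438.6 125.5 140.6] rot [177.5   3.   -6.6] w 60.0 F [-0.   0.4  0.7] -> shift cm [ 1.71 -0.23 10.39] turn -0.6
```

A's label edge is at deck x ≈ −26 and it is square, so it is seated. Now grasp B.

```bash
python3 -m jog '[[[0.7,-0.1,4],0,0.66],[[0.7,-0.1,4],0,0.66],[[0.4,-0.1,2.2],0,0.66],[[0,0,0],0,0.66]]'; python3 -c "
from h import *
rel([452,122,35],-6.5)"
```

```text
time_s: 13.82
ee_pos: [459.8, 124.8, 37.8]
ee_rot: [177.7, 2.4, -6.6]
force: [1.1, -0.5, 0.6]
gripper_width: 60.2
t 13.82 pos [459.8 124.8  37.8] rot [177.7   2.4  -6.6] w 60.2 F [ 1.1 -0.5  0.6] -> shift cm [-0.73  0.35  0.33] turn -0.1
```

```bash
python3 -m jog '[[[-0.7,0.3,0.3],0,0.66],[[0,0,0],0,0.3],[[0,0,0],0,0.3],[[0,0,0],0,0.3],[[0,0,0],0,0.3]]' 15;python3 -m jog '[[[0,0,-2],0,0.3],[[0,0,-4],0,0.3],[[0,0,-5],0,0.3],[[0,0,-3],-5,0.3],[[0,0,0],-5,0.3],[[0,0,0],0,0.3]]'; python3 -c "
from h import *
rel([633,171,170],4.7)"
```

```text
time_s: 14.45
ee_pos: [454.6, 123.3, 38.4]
ee_rot: [177.9, 2.1, -6.5]
force: [-1.0, -0.7, -2.5]
gripper_width: 43.3
time_s: 15.2
ee_pos: [459.1, 127.7, 181.7]
ee_rot: [178.2, 2.6, 3.7]
force: [0.3, 0.3, -1.3]
gripper_width: 42.0
t 15.2 pos [459.1 127.7 181.7] rot [178.2   2.6   3.7] w 42.0 F [ 0.3  0.3 -1.3] -> shift cm [17.67 -3.21  0.27] turn -1.0
```

```bash
python3 -m jog '[[[4,-0.8,0],-1,0.3],[[5,-0.8,0],0,0.3],[[5,-0.8,0],0,0.3],[[3,-0.8,0],0,0.3],[[0.3,0,1],0,0.3],[[0,0,0],0,0.3]]'; python3 -c "
from h import *
rel([633,171,145],4.7)"
```

```text
time_s: 15.95
ee_pos: [629.2, 172.4, 155.9]
ee_rot: [178.1, 3.3, 4.2]
force: [-0.2, -0.1, -2.6]
gripper_width: 42.2
t 15.95 pos [629.2 172.4 155.9] rot [178.1   3.3   4.2] w 42.2 F [-0.2 -0.1 -2.6] -> shift cm [0.43 0.13 1.07] turn -0.5
```

```bash
python3 -m jog '[[[0.5,0.1,1],-0.5,0.3],[[0.1,0,0.7],0,0.3],[[0,0,0],0,0.3]]';python3 -m jog '[[[0,0,0.3],0,0.3],[[0,0,0],0,0.3]]' 8; python3 -m jog '[[[0,0,0.3],0,0.3],[[0,0,0],0,0.3]]'; python3 -c "
from h import *
rel([633,171,132],4.7)"
```

```text
time_s: 16.32
ee_pos: [632.2, 170.3, 137.6]
ee_rot: [178.1, 3.4, 4.7]
force: [0.1, 0.6, -1.6]
gripper_width: 42.1
time_s: 16.58
ee_pos: [631.9, 170.1, 135.1]
ee_rot: [178.1, 3.4, 4.7]
force: [-0.6, 1.2, -1.8]
gripper_width: 42.0
time_s: 16.82
ee_pos: [632.0, 170.3, 133.1]
ee_rot: [178.2, 3.3, 4.7]
force: [0.3, -0.2, -1.2]
gripper_width: 42.0
t 16.82 pos [632.  170.3 133.1] rot [178.2   3.3   4.7] w 42.0 F [ 0.3 -0.2 -1.2] -> shift cm [ 0.11 -0.07  0.11] turn 0.0
```

```bash
python3 -m jog '[[[0.1,0,0.3],0,0.3],[[0,0,0],0,0.66],[[0,0,0],0,0.66],[[0,0,0],0,0.66],[[0,0,0],0,0.66],[[0,0,-3],0,0.66],[[0,0,-5],0,0.66],[[-2,0,-4],0,0.66],[[-4,0,0],0,0.66],[[0,0,0],0,0.66]]'; python3 -c "
from h import *
d=grab('wrist','w6.png'); rel([433,-82,120],20.8)
cv2.imwrite('pics/w6c.png',cv2.resize(d['color'][80:220,180:500],None,fx=2.5,fy=2.5,interpolation=cv2.INTER_CUBIC)[:,:,::-1])"
```

```text
time_s: 18.08
ee_pos: [578.8, 169.7, 257.6]
ee_rot: [178.2, 3.3, 4.7]
force: [0.4, -0.2, 0.3]
gripper_width: 60.2
t 18.12 pos [580.5 169.9 257.7] rot [178.2   3.2   4.7] w 60.0 F [0.8 0.2 0.2] -> shift cm [-15.97  23.43  15.43] turn -16.1
```

View pics/w6c.png

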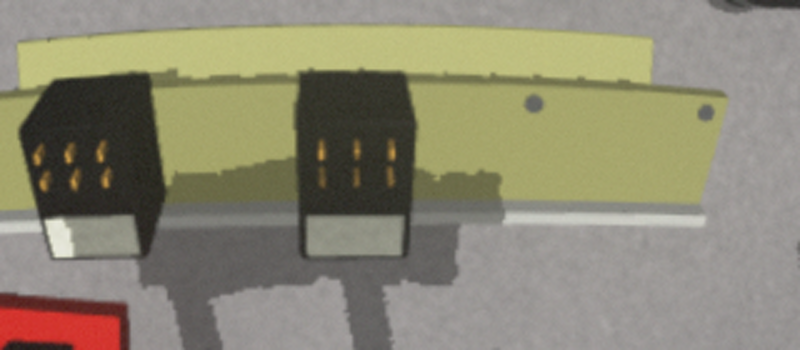

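A and B lie flat against the lip: label edges at crop row 257, parallel to the lip. Now C.

```bash
python3 -m jog '[[[0,0,0],-10.7,0.66],[[0,0,0],-5.4,0.66],[[-3.8,3.1,0],0,0.66],[[-3.8,3.1,0],0,0.66],[[-3.8,3.1,2],0,0.66],[[-3.8,3.1,3],0,0.66],[[-3.8,3.1,3],0,0.66],[[-3.0,2.3,3],0,0.66],[[0,0,0],0,0.66],[[0,0,0],0,0.66]]'; python3 -c "
from h import *
rel([433,-82,37],20.8)
grab('wrist','w7.png')"
```

```text
time_s: 19.38
ee_pos: [442.9, -87.4, 157.4]
ee_rot: [179.0, 3.3, 21.4]
force: [0.3, 0.5, -0.5]
gripper_width: 60.5
t 19.38 pos [442.9 -87.4 157.4] rot [179.    3.3  21.4] w 60.5 F [ 0.3  0.5 -0.5] -> shift cm [-0.04 -1.07 12.04] turn 0.6
```

View pics/w7.png

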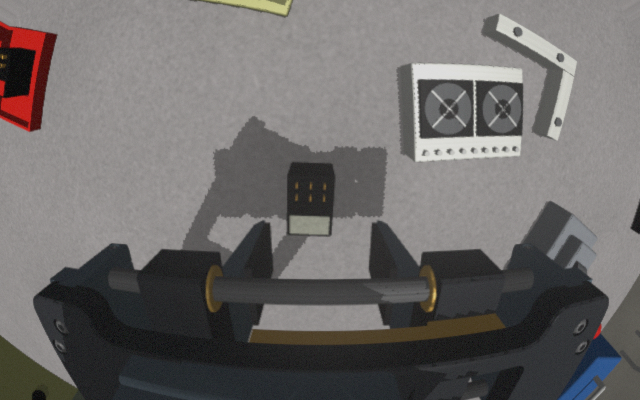

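C is square to the jaws at columns 288–334, slightly left of jaw centre (321), which agrees with the −1.07 cm shift. Descend and grasp.

```bash
python3 -m jog '[[[0.4,-0.6,4],0.5,0.66],[[0.2,-0.4,4],0,0.66],[[0.3,0,3.4],0,0.66],[[0,0,0.3],0,0.66],[[0,0,0],0,0.66]]'; python3 -c "
from h import *
rel([433,-82,36],20.8)"
```

```text
time_s: 20.05
ee_pos: [452.7, -76.0, 41.4]
ee_rot: [178.5, 2.5, 21.3]
force: [0.3, -0.1, 0.7]
gripper_width: 60.1
t 20.05 pos [452.7 -76.   41.4] rot [178.5   2.5  21.3] w 60.1 F [ 0.3 -0.1  0.7] -> shift cm [-2.03 -0.17  0.62] turn 0.5
```

```bash
python3 -m jog '[[[-1.2,-0.1,0.4],0.4,0.66],[[-0.6,-0.1,0.2],0,0.66],[[0,0,0],0,0.66]]' 15; python3 -c "
from h import *
rel([433,-82,36],20.8)"; python3 -m jog '[[[0,0,0],0,0.3],[[0,0,0],0,0.3],[[0,0,0],0,0.3],[[0,0,0],0,0.3]]' 15;python3 -m jog '[[[0,0,-2],0,0.3],[[0,0,-4],0,0.3],[[0,0,-5],0,0.3],[[0,0,-3],10.7,0.3],[[0,0,0],5.4,0.3],[[0,0,0],0,0.3]]'; python3 -c "
from h import *
rel([641,71,170],4.7)"
```

```text
time_s: 20.42
ee_pos: [435.7, -81.3, 38.6]
ee_rot: [178.4, 2.2, 20.9]
force: [-0.6, 0.1, -0.4]
gripper_width: 60.7
t 20.43 pos [435.7 -81.3  38.6] rot [178.4   2.2  20.9] w 60.7 F [-0.6  0.1 -0.4] -> shift cm [-0.26 -0.04  0.27] turn 0.1
time_s: 20.92
ee_pos: [436.2, -81.6, 39.3]
ee_rot: [178.3, 2.1, 20.8]
force: [-0.1, -0.0, 0.6]
gripper_width: 43.2
time_s: 21.68
ee_pos: [438.4, -75.2, 181.2]
ee_rot: [177.9, 1.8, 4.3]
force: [-1.0, 0.1, -2.3]
gripper_width: 42.0
t 21.68 pos [438.4 -75.2 181.2] rot [177.9   1.8   4.3] w 42.0 F [-1.   0.1 -2.3] -> shift cm [ 21.32 -13.07  -0.05] turn -0.4
```

```bash
python3 -m jog '[[[4.3,-2.6,0],-0.4,0.3],[[4.3,-2.6,0],0,0.3],[[4.3,-2.6,0],0,0.3],[[4.3,-2.6,0],0,0.3],[[3.2,-2,0.5],0,0.3],[[0,0,1],0,0.3],[[0,0,0],0,0.3]]'; python3 -c "
from h import *
rel([642,71,145],4.7)"
```

```text
time_s: 22.55
ee_pos: [632.5, 68.3, 145.5]
ee_rot: [177.9, 2.7, 5.3]
force: [-0.4, -0.5, -1.6]
gripper_width: 42.5
t 22.55 pos [632.5  68.3 145.5] rot [177.9   2.7   5.3] w 42.5 F [-0.4 -0.5 -1.6] -> shift cm [ 0.97 -0.18 -0.  ] turn 0.6
```

```bash
python3 -m jog '[[[1,-0.1,0.6],0.6,0.3],[[0,0,0.3],0,0.3],[[0,0,0],0,0.3]]' 8;python3 -c "
from h import *
rel([642,71,133],4.7)"
```

```text
time_s: 22.92
ee_pos: [641.3, 68.3, 135.8]
ee_rot: [177.8, 2.7, 4.6]
force: [-0.4, -0.3, -2.3]
gripper_width: 41.6
t 22.93 pos [641.3  68.3 135.8] rot [177.8   2.7   4.6] w 41.6 F [-0.4 -0.3 -2.3] -> shift cm [ 0.11 -0.27  0.26] turn -0.1
```

```bash
python3 -m jog '[[[0.1,-0.1,0.25],0,0.3],[[0,0,0.2],0,0.3],[[0,0,0],0,0.66],[[0,0,0],0,0.66],[[0,0,0],0,0.66],[[0,0,0],0,0.66]]'; python3 -m jog '[[[0,0,-3],0,0.66],[[0,0,-5],0,0.66],[[-2,0,-4],0,0.66],[[-4,0,0],0,1],[[0,0,0],0,1]]'; python3 -c "
from h import *
d=grab('wrist','w8.png'); rel([480,-230,200],5.7)
for n in 'top','wrist':
    d=grab(n); 
    if n=='top': c=d['color'][145:275,180:460]; cv2.imwrite('pics/top8.png',cv2.resize(c,None,fx=2.85,fy=2.85,interpolation=cv2.INTER_CUBIC)[:,:,::-1])
"
```

```text
time_s: 23.68
ee_pos: [642.6, 68.5, 135.9]
ee_rot: [177.8, 2.4, 4.6]
force: [1.0, 0.1, 1.1]
gripper_width: 60.0
time_s: 24.3
ee_pos: [586.2, 68.9, 260.4]
ee_rot: [177.8, 2.5, 4.6]
force: [0.4, 0.6, -0.5]
gripper_width: 77.0
t 24.35 pos [588.   69.  260.6] rot [177.8   2.4   4.6] w 81.3 F [1.1 0.4 0. ] -> shift cm [-12.9   28.67   7.71] turn -1.1
```

View pics/w8.png

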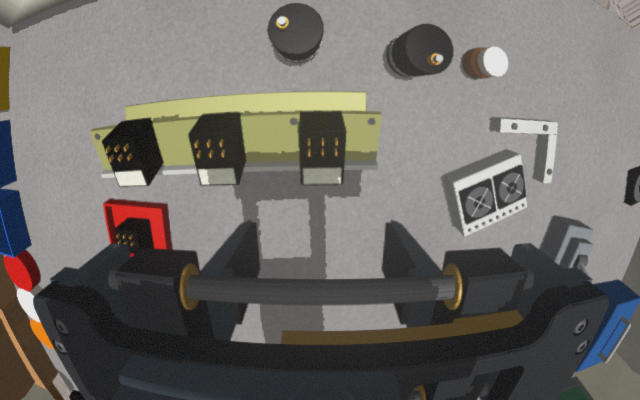

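All three good modules sit on the deck against the lip, label edges at (113–146,186), (194–238,184) and (301–344,184). The reject is in the tray and the amp is unmoved at (492,195). I'll check these numerically and get a second fix on the fence and amp.

```bash
cat >> h.py <<'E'
def amp():
    d=grab('top'); im=d['color']; H,S,V=masks(im)
    # fence at origin: use white blobs
    m=((V>125)&(S<45)).astype(np.uint8)
    cs,_=cv2.findContours(m,cv2.RETR_EXTERNAL,cv2.CHAIN_APPROX_NONE); return d,cs
E
python3 -c "
from h import *
d=grab('wrist')
for u in((114,186),(146,186),(196,184),(238,184),(301,184),(344,184)): print('lab',deck(d,u,46))
f=lambda u,z:onz(d,u,z,True)[:2].round(0)
print('fence',f((492,131),28),f((541,133),28),f((546,180),28)); print('amp',[f(u,40).tolist() for u in((454,182),(520,152),(530,205),(466,236))])
d,cs=amp()
for c in cs:
    r=cv2.minAreaRect(c)
    if 340<r[0][0]<410 and 170<r[0][1]<235: print(r, onz(d,r[0],40)[:2].round(0))
"
python3 -m jog '[[[-2.8,5.4,0],-0.7,0.75],[[-2.8,5.4,0],0,0.75],[[-2.8,5.4,1],0,0.75],[[-2.8,5.4,3],0,0.75],[[-2.8,5.4,5],0,0.75],[[0,0,4],0,0.75],[[0,0,0],0,0.75]]'; python3 -c "
from h import *
rel([472,-211,30],5.3)"
```

```text
lab [-24.7 124.7  46. ]
lab [-26.2  81.1  46. ]
lab [-25.4  21.2  46. ]
lab [-26.6 -23.1  46. ]
lab [-27.8 -85.2  46. ]
lab [ -28.3 -127.1   46. ]
fence [ 661. -173.] [ 673. -269.] [ 602. -302.]
amp [[585.0, -119.0], [639.0, -222.0], [561.0, -268.0], [506.0, -160.0]]
time_s: 25.42
ee_pos: [479.5, -208.3, 151.9]
ee_rot: [177.8, 2.6, 5.4]
force: [-0.3, 0.0, 0.8]
gripper_width: 68.1
t 25.43 pos [ 479.5 -208.3  151.9] rot [177.8   2.6   5.4] w 68.1 F [-0.3  0.   0.8] -> shift cm [-0.22 -0.27 12.22] turn 0.1
```

```bash
python3 -m jog '[[[-0.2,0,4],0,0.75],[[-0.2,0,4],0,0.75],[[-0.2,-0.2,3],0,0.75],[[0,0,0.8],0,0.75],[[0,0,0],0,0.75]]'; python3 -c "
from h import *
rel([472,-211,30],5.3)"
```

```text
time_s: 26.05
ee_pos: [479.1, -214.0, 38.2]
ee_rot: [177.4, 1.8, 5.6]
force: [-0.7, -0.7, 0.5]
gripper_width: 68.6
t 26.05 pos [ 479.1 -214.    38.2] rot [177.4   1.8   5.6] w 68.6 F [-0.7 -0.7  0.5] -> shift cm [-0.65 -0.41  0.82] turn 0.3
```

```bash
python3 -m jog '[[[1,-0.3,0.5],0.3,0.75],[[1,0,0.2],0,0.75],[[1,0,0],0,0.75],[[1,0,0],0,0.75],[[1,0,0],0,0.75],[[1,0,0],0,0.75],[[0,0,0],0,0.75]]'; python3 -c "
from h import *
rel([546,-211,30],5.3); d,cs=amp()
d['color']
for c in cs:
    r=cv2.minAreaRect(c)
    if 330<r[0][0]<410 and 150<r[0][1]<235 and cv2.contourArea(c)>30: print(np.round(r[0],1),np.round(r[1]),round(r[2],1),[onz(d,p,35)[:2].round(0).tolist() for p in cv2.boxPoints(r)])
"
```

```text
time_s: 26.92
ee_pos: [529.0, -199.8, 32.9]
ee_rot: [177.9, 3.6, 5.8]
force: [-0.0, -0.3, -0.0]
gripper_width: 68.3
t 26.93 pos [ 529.  -199.8   32.9] rot [177.9   3.6   5.8] w 68.3 F [-0.  -0.3 -0. ] -> shift cm [1.6  1.28 0.23] turn 0.5
[377.  208.9] [30. 13.] 15.9 [[581.0, -177.0], [623.0, -189.0], [597.0, -282.0], [555.0, -270.0]]
```

```bash
python3 -m jog '[[[0.9,0.2,0],0.5,0.75],[[0.9,0.2,0],0,0.75],[[0,0,0],0,0.75],[[-3,0,0],0,0.75],[[-4,0,-2],0,0.75],[[-5,0,-4],0,0.75],[[0,-4,-4],0,0.3],[[0,0,0],0,0.3]]'; python3 -c "
from h import *
d=grab('top'); c=d['color'][145:275,300:460]; cv2.imwrite('pics/top9.png',cv2.resize(c,None,fx=5,fy=4.6,interpolation=cv2.INTER_CUBIC)[:,:,::-1])
rel([615,-130,120],5.3)"
```

```text
time_s: 27.98
ee_pos: [430.2, -169.2, 143.7]
ee_rot: [177.8, 3.5, 5.1]
force: [-0.7, 0.1, -0.1]
gripper_width: 51.4
t 28.02 pos [ 429.4 -169.9  142.3] rot [177.9   3.7   5.1] w 47.2 F [-0.6 -0.3  0.2] -> shift cm [18.95 -2.37  0.92] turn -0.2
```

View pics/top9.png

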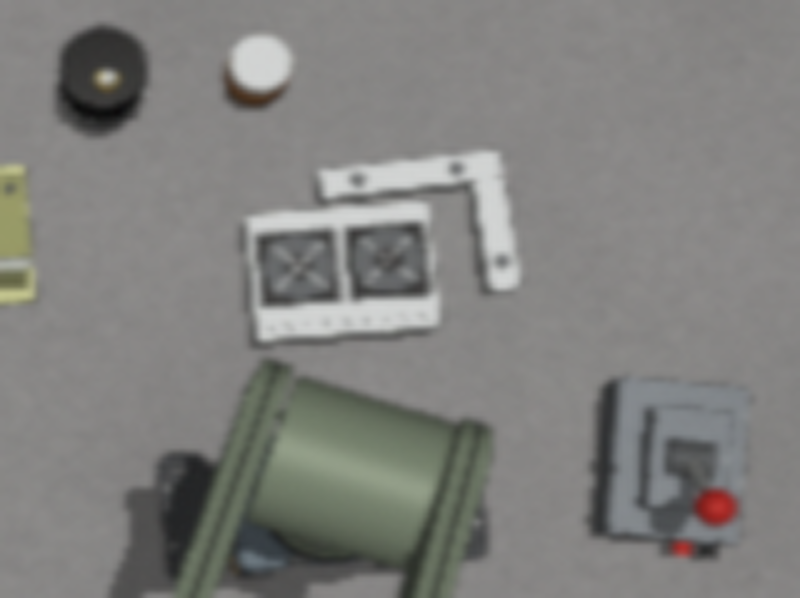

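The amp is nearly square now: crop corners (247,217), (430,203), (438,325), (257,342). The fence's inner edges run (320,198)–(473,182) and (473,182)–(487,292), so it still needs about 10 mm in +x and about 25 mm in −y.

```bash
python3 -c "
from h import *
d=grab('top'); q=lambda x,y,z: onz(d,(300+x/5,145+y/4.6),z)[:2]
A=np.array([q(*p,40) for p in((247,217),(430,203),(438,325),(257,342))]); F=np.array([q(*p,28) for p in((320,198),(473,182),(487,292))])
print(A.round(0).tolist(),A.mean(0).round(1)); print(F.round(0).tolist())
y=F[0]-F[1]; x=F[1]-F[2]; print('fence yaw',np.degrees(np.arctan2(-y[0],y[1])),np.degrees(np.arctan2(x[1],x[0])))
for e in (A[0]-A[1],A[3]-A[2]): print('amp yaw',np.degrees(np.arctan2(-e[0],e[1])))
R=Ro.from_euler('z',5.2,degrees=True).as_matrix()[:2,:2]; print('amp in fence',((A-F[1])@R).round(1).tolist(),((A.mean(0)-F[1])@R).round(1))
rel([615,-120,120],5.3)"
```

```text
[[642.0, -139.0], [653.0, -258.0], [566.0, -263.0], [553.0, -145.0]] [ 603.9 -201.4]
[[658.0, -188.0], [671.0, -289.0], [592.0, -297.0]]
fence yaw 7.0956511605245405 5.911567432612669
amp yaw 5.341924345282115
amp yaw 6.3476431973199965
amp in fence [[-14.9, 151.7], [-14.6, 31.8], [-101.5, 35.3], [-103.9, 153.3]] [-58.7  93. ]
t 28.07 pos [ 428.8 -169.9  141. ] rot [177.9   3.9   5. ] w 43.3 F [-0.1 -0.4  0.2] -> shift cm [19.09 -3.36  0.7 ] turn -0.3
```

```bash
python3 -m jog '[[[4.5,-1.3,0],-0.8,0],[[4.5,-1.3,0],0,0],[[4.5,-1.3,0],0,0],[[3.5,-1,0],0,0],[[0,0,2],0,0],[[0,0,0],0,0]]'; python3 -c "
from h import *
rel([596,-108,30],5.8)"
```

```text
time_s: 28.82
ee_pos: [597.6, -107.2, 96.0]
ee_rot: [178.0, 4.4, 5.7]
force: [-0.7, 0.3, -0.2]
gripper_width: 0.3
t 28.82 pos [ 597.6 -107.2   96. ] rot [178.    4.4   5.7] w 0.3 F [-0.7  0.3 -0.2] -> shift cm [ 0.35 -0.17  6.59] turn -0.1
```

```bash
python3 -m jog '[[[0.2,0,4],0,0],[[0.2,0,2.4],0,0],[[0,0,0],0,0],[[0,1,0],0,0],[[0,1,0],0,0],[[0,1,0],0,0],[[0,0,0],0,0]]' 20; python3 -c "
from h import *
rel([596,-158,30],5.8)"
```

```text
time_s: 29.7
ee_pos: [602.8, -143.7, 33.8]
ee_rot: [178.0, 4.1, 5.5]
force: [-0.7, -0.4, 0.9]
gripper_width: 1.0
t 29.7 pos [ 602.8 -143.7   33.8] rot [178.    4.1   5.5] w 1.0 F [-0.7 -0.4  0.9] -> shift cm [-0.78  1.34  0.48] turn -0.3
```

```bash
python3 -m jog '[[[-0.2,0.7,0.1],-0.2,0],[[-0.2,0.7,0],0,0],[[0,0,0],0,0]]'; for i in 1 2; do :; done; python3 -m jog '[[[0,0.3,0],0,0],[[0,0,0],0,0]]'; python3 -m jog '[[[0,0.3,0],0,0]]'; python3 -m jog '[[[0,0.3,0],0,0]]'
```

```text
time_s: 30.08
ee_pos: [600.6, -157.5, 34.5]
ee_rot: [178.1, 4.0, 5.7]
force: [-0.2, -0.0, 0.8]
gripper_width: 0.1
time_s: 30.32
ee_pos: [600.9, -160.3, 34.6]
ee_rot: [178.1, 4.0, 5.7]
force: [-0.3, -0.0, -0.3]
gripper_width: 0.6
time_s: 30.45
ee_pos: [601.1, -162.7, 34.6]
ee_rot: [178.2, 4.0, 5.7]
force: [-0.3, 5.1, -1.3]
gripper_width: 0.6
time_s: 30.58
ee_pos: [600.9, -164.3, 34.6]
ee_rot: [178.4, 4.1, 5.6]
force: [-1.7, 11.7, 2.3]
gripper_width: 0.1
```

```bash
python3 -m jog '[[[0,0.3,0],0,0]]'; python3 -m jog '[[[0,0.3,0],0,0]]';python3 -m jog '[[[0,-2,0],0,0],[[0,-3,0],0,0],[[0,0,-4],0,0.75],[[-4,0,-5],0,0.75],[[-5,0,0],0,0.75],[[-5.5,0,0],0,0.75],[[-2,2,0],0,0.75],[[0,5,0],0,0.75],[[0,0,0],0,0.75]]'; python3 -c "
from h import *
rel([530,-230,30],5.8)"
```

```text
time_s: 30.7
ee_pos: [600.5, -164.5, 34.7]
ee_rot: [178.7, 4.2, 5.6]
force: [-2.0, 14.3, 2.7]
gripper_width: 0.6
time_s: 30.82
ee_pos: [600.1, -164.6, 34.8]
ee_rot: [179.0, 4.2, 5.5]
force: [-0.8, 11.7, 2.7]
gripper_width: 0.4
time_s: 31.95
ee_pos: [443.5, -199.8, 142.5]
ee_rot: [178.0, 3.8, 6.0]
force: [0.1, 0.4, 1.4]
gripper_width: 67.2
t 31.95 pos [ 443.5 -199.8  142.5] rot [178.    3.8   6. ] w 67.2 F [0.1 0.4 1.4] -> shift cm [ 9.01  3.53 10.81] turn 0.2
```

```bash
python3 -m jog '[[[4,2.5,0],0.2,0.75],[[2.5,2.3,3],0,0.75],[[0,0,4],0,0.75],[[0,0,3.5],0,0.75],[[0,0,0.3],0,0.75],[[0,0,0],0,0.75]]'; python3 -c "
from h import *
rel([559,-240,32],5.8)"
```

```text
time_s: 32.7
ee_pos: [510.0, -243.9, 31.4]
ee_rot: [177.7, 3.6, 6.0]
force: [0.0, 0.5, 0.6]
gripper_width: 68.4
t 32.7 pos [ 510.  -243.9   31.4] rot [177.7   3.6   6. ] w 68.4 F [0.  0.5 0.6] -> shift cm [ 4.91  0.14 -0.36] turn 0.2
```

```bash
python3 -m jog '[[[1.2,0,-0.1],0.2,0.75],[[1,0,-0.1],0,0.75],[[1,0,0],0,0.75],[[0.5,0,0],0,0.75]]'; for r in 1; do python3 -m jog '[[[0.4,0.1,0],0,0.75]]'; python3 -m jog '[[[0.4,0,0],0,0.75]]'; python3 -m jog '[[[0.3,0,0],0,0.75]]'; python3 -m jog '[[[0.3,0,0],0,0.75]]'; done
```

```text
time_s: 33.2
ee_pos: [546.8, -239.7, 35.5]
ee_rot: [177.6, 3.9, 5.9]
force: [-9.0, -1.5, 4.6]
gripper_width: 68.7
time_s: 33.33
ee_pos: [548.1, -239.8, 35.5]
ee_rot: [177.7, 4.3, 5.9]
force: [-9.1, 1.4, 6.5]
gripper_width: 68.2
time_s: 33.45
ee_pos: [549.1, -239.5, 35.6]
ee_rot: [177.7, 4.8, 5.9]
force: [-8.8, -2.8, 6.7]
gripper_width: 68.3
time_s: 33.58
ee_pos: [549.6, -239.4, 35.8]
ee_rot: [177.8, 5.2, 6.0]
force: [-7.4, -2.0, 5.0]
gripper_width: 68.5
time_s: 33.7
ee_pos: [549.9, -239.4, 35.9]
ee_rot: [177.8, 5.5, 6.0]
force: [-7.8, -2.2, 4.6]
gripper_width: 68.2
```

```bash
python3 -m jog '[[[0.8,0,0.1],0,0.75]]'; python3 -m jog '[[[0.8,0,0.1],0,0.75]]';  python3 -m jog '[[[1,0,0],0,0.75]]'
```

```text
time_s: 33.83
ee_pos: [552.0, -239.1, 35.6]
ee_rot: [177.9, 6.4, 6.0]
force: [-19.4, -2.3, 18.8]
gripper_width: 68.7
time_s: 33.95
ee_pos: [554.1, -238.9, 35.7]
ee_rot: [177.9, 7.2, 6.1]
force: [-17.7, -3.2, 19.2]
gripper_width: 68.6
time_s: 34.08
ee_pos: [556.0, -238.6, 36.0]
ee_rot: [178.0, 8.3, 6.1]
force: [-25.0, -5.4, 17.9]
gripper_width: 68.5
```

```bash
python3 -m jog '[[[-3,0,0],0,0.75],[[-4,0,-2],0,0.75],[[-5,0,-4],0,0.75],[[-3,-2,-4],0,0.3],[[0,0,0],0,0.3]]'; python3 -c "
from h import *
d=grab('top'); c=d['color'][170:250,330:430]; cv2.imwrite('pics/top10.png',cv2.resize(c,None,fx=7,fy=7,interpolation=cv2.INTER_CUBIC)[:,:,::-1])
rel([559,-240,32],5.8)"
```

```text
time_s: 34.7
ee_pos: [420.7, -230.4, 159.6]
ee_rot: [177.8, 8.1, 6.1]
force: [1.2, 0.5, 1.0]
gripper_width: 51.3
t 34.75 pos [ 420.9 -230.6  158.1] rot [177.9   8.2   6.1] w 46.9 F [-0.1 -0.7  0.5] -> shift cm [15.28  2.02 10.63] turn 0.3
```

View pics/top10.png

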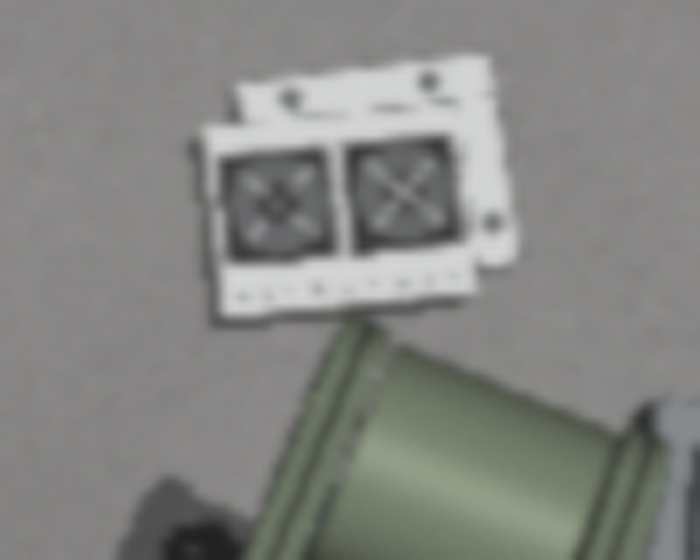

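Top view: the amp sits in the corner with at most a thin dark line between it and the x bar (crop row ~107). I need a finer look from the wrist camera.

```bash
python3 -m jog '[[[3,0.5,-2],0,0.3],[[4,0.5,-2],0,0.3],[[4,0.5,-2],0,0.3],[[0,0,0],0,0.3],[[0,0,0],0,0.3]]'; python3 -c "
from h import *
d=grab('wrist'); c=d['color'][40:260,180:500]; cv2.imwrite('pics/w11.png',cv2.resize(c,None,fx=2.5,fy=2.5,interpolation=cv2.INTER_CUBIC)[:,:,::-1])
rel([559,-240,32],5.8); print(ray(d,(320,200),True)[0])"
```

```text
time_s: 35.38
ee_pos: [544.5, -230.7, 196.5]
ee_rot: [178.1, 8.6, 6.2]
force: [-0.1, 0.1, -0.2]
gripper_width: 27.1
t 35.42 pos [ 544.5 -230.7  196.5] rot [178.1   8.5   6.2] w 27.3 F [ 0.2 -0.1 -0.4] -> shift cm [ 3.77  0.53 16.1 ] turn 0.4
[ 647.24746727 -214.77785621  333.17453242]
```

View pics/w11.png

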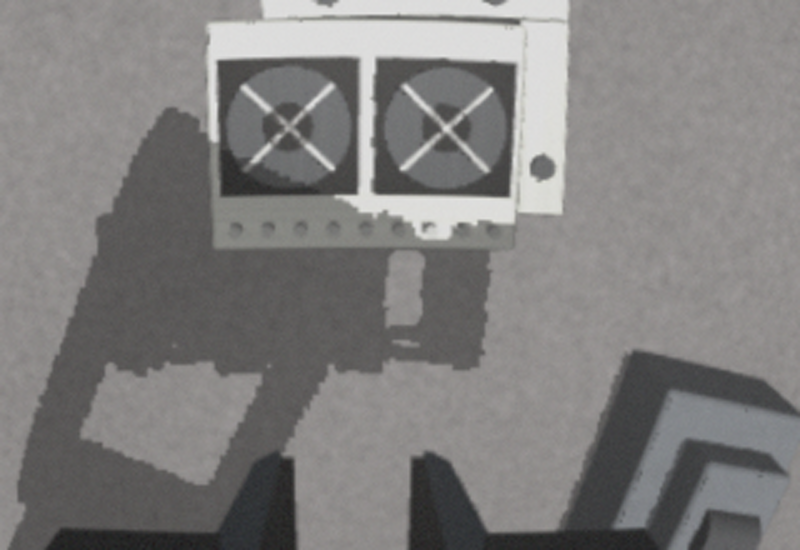

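Wrist view: the amp's top face corners are at crop (208,23), (522,27), (515,248), (213,248). The bars' inner edges are at row ~20 and column ~525, with a thin gap visible along the x bar. Converting to numbers.

```bash
python3 -c "
from h import *
d=grab('wrist'); q=lambda x,y,z: onz(d,(180+x/2.5,40+y/2.5),z,True)[:2]
A=np.array([q(*p,40) for p in((208,23),(522,27),(515,248),(213,248))])
X=[q(*p,28) for p in((263,18),(420,16),(530,20),(568,20))]; Y=[q(*p,28) for p in((526,40),(525,120),(524,213))]
print(A.round(1).tolist()); print('X',np.round(X,1).tolist(),'Y',np.round(Y,1).tolist())
# columns of gray for edge detail
g=cv2.cvtColor(d['color'],cv2.COLOR_RGB2GRAY)
for c in (290,320,350,375,385): print(c,g[38:56,c])
for r in (60,80,100,120): print(r,g[r,378:412])
e=lambda a:np.degrees(np.arctan2(a[1],a[0]))
print('amp yaw',e(A[0]-A[3]),e(A[1]-A[2]),e(A[0]-A[1])-90,e(A[3]-A[2])-90)"
```

```text
[[654.8, -170.6], [667.3, -286.2], [580.7, -297.5], [567.9, -179.0]]
X [[658.5, -189.7], [665.9, -249.0], [671.5, -291.9], [674.5, -307.2]] Y [[663.2, -291.4], [631.1, -295.9], [593.2, -302.0]]
290 [220 219 221 219 219 220 220 220 217 185 191 215 221 219 221 221 220 220]
320 [220 219 220 219 218 219 219 215 167 140 202 219 219 220 220 220 221 221]
350 [218 220 220 220 219 219 219 208 152 113 179 215 220 221 220 220 220 220]
375 [115 109 106 158 217 219 219 217 182 116 103 171 212 220 221 220 220 219]
385 [219 218 218 220 217 220 220 218 214 134  95 113 188 218 219 220 219 220]
60 [218 220 219 220 218 220 221 220 220 219 219 205 215 220 220 219 219 219
 218 219 220 219 218 219 221 219 220 219 215 163 138 136 137 137]
80 [112 103  89  77  75  75  72 100 189 214 202 207 219 220 220 221 220 219
 220 220 221 220 221 219 221 220 218 217 199 149 141 144 148 147]
100 [111 108  96  78  73  75 117 185 214 200 212 217 220 220 220 221 220 220
 216 216 217 219 218 219 219 220 216 208 145 143 145 148 145 146]
120 [220 219 220 219 219 219 220 210 188 186 214 217 219 220 219 219 219 218
 218 218 216 217 219 218 216 216 202 153 143 146 145 142 142 146]
amp yaw 5.513398431356902 7.418997072261511 6.15725682711053 6.162484985268179
```

```bash
python3 -m jog '[[[-2.5,2,1],-1,0],[[0,0.5,4],0,0],[[0,0,4],0,0],[[0,0,4],0,0],[[0,0,0],0,0],[[0,0,-6],0,0],[[0,0,-6],0,0],[[0,0,0],0,0]]' 20; python3 -m jog '[[[0,0,4],0,0],[[0,0,4],0,0],[[0,0,0],0,0],[[0,0,-4],0,0],[[0,0,-4],0,0],[[0,0,0],0,0]]';  python3 -m jog '[[[0,0,6],0,0],[[0,0,4],0,0],[[0,0,0],0,0]]';  python3 -c "
from h import *
rel([530,-266,32],7)"
```

```text
time_s: 36.48
ee_pos: [516.4, -260.4, 196.2]
ee_rot: [178.1, 8.4, 7.0]
force: [0.1, -0.4, 0.5]
gripper_width: 0.2
time_s: 37.22
ee_pos: [518.3, -260.9, 206.5]
ee_rot: [177.7, 7.7, 7.0]
force: [0.3, 0.2, -0.1]
gripper_width: 0.7
time_s: 37.6
ee_pos: [506.8, -267.2, 108.9]
ee_rot: [177.5, 7.4, 6.9]
force: [0.1, 0.5, 0.8]
gripper_width: 0.5
t 37.6 pos [ 506.8 -267.2  108.9] rot [177.5   7.4   6.9] w 0.5 F [0.1 0.5 0.8] -> shift cm [ 3.28 -0.16  7.33] turn -0.1
```

```bash
python3 -m jog '[[[1,0,3],0,0],[[1,0,3],0,0],[[0.3,0,1.3],0,0],[[0,0,0],0,0]]'; python3 -m jog '[[[1,0,0],0,0]]'; python3 -m jog '[[[0.8,0,0],0,0]]';python3 -m jog '[[[0.8,0,0],0,0]]'; python3 -c "
from h import *
rel([557,-264,32],7)"
```

```text
time_s: 38.1
ee_pos: [525.8, -270.8, 39.2]
ee_rot: [177.1, 6.8, 6.9]
force: [0.2, 0.3, 0.3]
gripper_width: 0.4
time_s: 38.22
ee_pos: [536.3, -270.0, 39.6]
ee_rot: [177.1, 6.8, 6.9]
force: [0.5, -0.1, 0.7]
gripper_width: 0.4
time_s: 38.35
ee_pos: [545.7, -269.3, 39.9]
ee_rot: [177.0, 6.6, 6.9]
force: [-0.2, -0.8, 0.3]
gripper_width: 0.5
time_s: 38.48
ee_pos: [554.7, -268.4, 39.7]
ee_rot: [177.0, 6.5, 6.9]
force: [0.3, 0.7, 0.4]
gripper_width: 0.4
t 38.48 pos [ 554.7 -268.4   39.7] rot [177.    6.5   6.9] w 0.4 F [0.3 0.7 0.4] -> shift cm [ 0.37 -0.45  0.71] turn -0.1
```

```bash
python3 -m jog '[[[0.6,-0.2,0.2],0,0]]'; python3 -m jog '[[[0.6,-0.1,0.2],0,0]]';python3 -m jog '[[[0.6,0,0],0,0]]';python3 -m jog '[[[0.6,0,0],0,0]]'
```

```text
time_s: 38.6
ee_pos: [559.1, -266.6, 37.8]
ee_rot: [176.9, 6.8, 6.9]
force: [-11.9, -6.0, 12.8]
gripper_width: 0.6
time_s: 38.72
ee_pos: [559.0, -266.2, 36.6]
ee_rot: [176.9, 7.6, 7.0]
force: [-21.8, -4.5, 21.9]
gripper_width: 0.4
time_s: 38.85
ee_pos: [558.9, -266.2, 36.8]
ee_rot: [176.9, 8.4, 7.0]
force: [-14.9, -2.5, 11.2]
gripper_width: 0.5
time_s: 38.98
ee_pos: [558.9, -266.2, 37.0]
ee_rot: [177.0, 9.2, 7.0]
force: [-13.9, -2.6, 12.4]
gripper_width: 0.8
```

```bash
python3 -m jog '[[[-3,0,0],0,0],[[-1,0,-5],0,0],[[0,0,-5],0,0],[[2,-5,0],0,0],[[3,-5,0],0,0],[[3,-5,0],0,0],[[0,-1,0],0,0],[[0,0,0],0,0]]'; python3 -c "
from h import *
rel([595,-115,33],7)"
```

```text
time_s: 39.98
ee_pos: [594.1, -91.2, 123.8]
ee_rot: [177.0, 9.2, 6.9]
force: [-0.1, -0.3, -0.7]
gripper_width: 0.7
t 39.98 pos [594.1 -91.2 123.8] rot [177.    9.2   6.9] w 0.7 F [-0.1 -0.3 -0.7] -> shift cm [1.25 1.91 9.1 ] turn -0.1
```

```bash
python3 -m jog '[[[0.8,1,4],0,0],[[0.8,0.5,3],0,0],[[0.8,0,1.8],0,0],[[0,0,0],0,0]]'; python3 -c "
from h import *
rel([608,-164,33],7)"
```

```text
time_s: 40.48
ee_pos: [606.4, -114.9, 33.4]
ee_rot: [176.9, 9.1, 6.6]
force: [-0.1, -0.8, 0.4]
gripper_width: 0.6
t 40.48 pos [ 606.4 -114.9   33.4] rot [176.9   9.1   6.6] w 0.6 F [-0.1 -0.8  0.4] -> shift cm [-0.4   4.89  0.37] turn -0.4
```

```bash
python3 -m jog '[[[0,1.5,0],-0.4,0],[[0,1.5,0],0,0],[[0,1,0],0,0]]'; python3 -m jog '[[[0,0.6,0],0,0]]'; python3 -m jog '[[[0,0.6,0],0,0]]'; python3 -m jog '[[[0,0.6,0],0,0]]';python3 -m jog '[[[0,0.6,0],0,0]]'
```

```text
time_s: 40.85
ee_pos: [613.2, -157.8, 38.7]
ee_rot: [176.8, 8.8, 7.1]
force: [0.6, -0.1, 0.5]
gripper_width: 0.5
time_s: 40.98
ee_pos: [613.4, -163.4, 39.4]
ee_rot: [177.0, 8.9, 6.9]
force: [-4.1, 11.1, -1.4]
gripper_width: 0.3
time_s: 41.1
ee_pos: [612.1, -164.1, 39.5]
ee_rot: [177.7, 9.1, 6.8]
force: [-4.1, 22.2, 3.8]
gripper_width: 0.4
time_s: 41.22
ee_pos: [611.4, -164.3, 39.6]
ee_rot: [178.4, 9.2, 6.7]
force: [-1.8, 16.8, 3.8]
gripper_width: 0.6
time_s: 41.35
ee_pos: [611.0, -164.4, 39.8]
ee_rot: [179.0, 9.3, 6.6]
force: [-0.9, 17.1, 2.5]
gripper_width: 0.5
```

```bash
python3 -m jog '[[[0,-3,0],0,0],[[0,-2,-2],0,0],[[0,0,-5],0,0],[[-1,0,-6],0,0],[[-5,2,-3],0,0],[[-4,5,0],0,0],[[0,4.5,0],0,0],[[0,0,0],0,0],[[0,0,0],0,0]]'; python3 -c "
from h import *
d=grab('wrist'); c=d['color'][20:200,200:460]; cv2.imwrite('pics/w12.png',cv2.resize(c,None,fx=3,fy=3,interpolation=cv2.INTER_CUBIC)[:,:,::-1])
rel([544,-231,196],7); print(ray(d,(320,200),True)[0])"
```

```text
time_s: 42.48
ee_pos: [548.8, -235.4, 234.4]
ee_rot: [178.3, 8.4, 6.8]
force: [0.2, -0.0, 0.1]
gripper_width: 0.4
t 42.52 pos [ 548.9 -235.4  234.3] rot [178.3   8.4   6.8] w 0.6 F [0.8 0.3 0.2] -> shift cm [ 0.13 -0.61  3.83] turn -0.2
[ 651.09066232 -219.07830167  371.31982046]
```

View pics/w12.png

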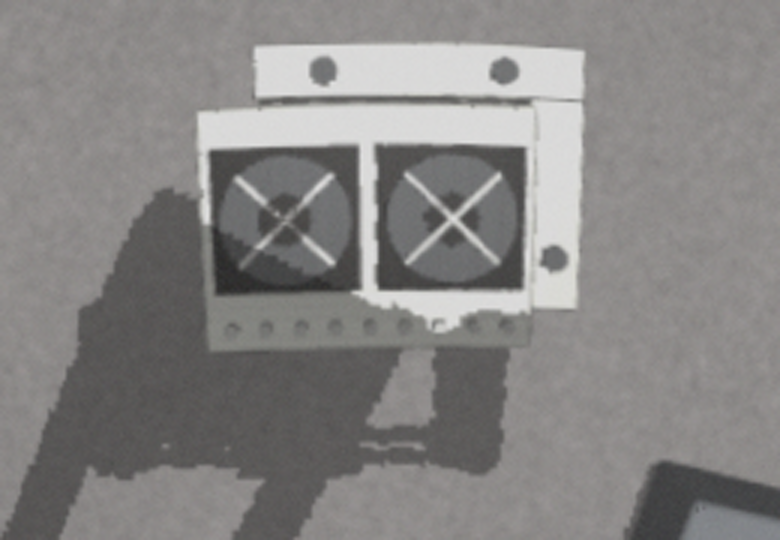

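The dark line between amp and x bar is now thin and even, about 2 px from (258,98) to (535,99), and the y side shows no gap. Measuring precisely.

```bash
cat > m.py <<'E'
from h import *
d=grab('wrist'); g=cv2.cvtColor(d['color'],cv2.COLOR_RGB2GRAY).astype(float)
q=lambda p,z: onz(d,p,z,True)[:2]
fit=lambda P:(lambda v:v[:2].ravel())(cv2.fitLine(np.array(P,np.float32),cv2.DIST_HUBER,0,.01,.01)) 
P28=[];P40=[];w=[]
for c in range(295,375,4):           # dark slit between bar (above) and amp (below)
    col=g[46:64,c]; k=46+int(col.argmin()); 
    dk=(220-col).clip(0)/ (220-75); w.append(dk.sum()); m=(np.arange(46,64)*dk).sum()/dk.sum()
    P28.append(q((c,m-dk.sum()/2),28)); P40.append(q((c,m+dk.sum()/2),40))
P28=np.array(P28);P40=np.array(P40)
yw=lambda P:np.degrees(np.arctan(-np.polyfit(P[:,1],P[:,0],1)[0]))
print('slit px',np.round(w,1)); print('bar yaw',yw(P28),'amp yaw',yw(P40),'gap mm L,R',(P28-P40)[[1,-2],0].round(1))
for r in (60,70,80,90,110,125): print(r,g[r,370:386].astype(int))
E
python3 m.py
```

```text
slit px [3.  3.1 2.6 4.6 3.3 2.7 2.6 2.7 2.7 2.5 2.6 2.7 2.6 2.6 2.7 2.6 2.6 3.2
 3.9 3.5]
bar yaw 8.230685958080608 amp yaw 8.233942432815324 gap mm L,R [3.6 5. ]
60 [217 217 217 217 217 216 217 214 196 202 217 217 217 217 217 216]
70 [ 83  78  81  81  94 162 214 210 199 215 217 217 218 219 217 217]
80 [ 77  77  80  81  97 152 205 205 185 202 216 219 217 217 217 217]
90 [114 108  88  81 105 181 214 202 191 215 216 217 218 217 217 218]
110 [ 72  73  73  81 124 203 206 191 201 216 218 213 190 143 142 148]
125 [132 132 126 130 129 129 126 133 140 143 144 144 143 143 144 142]
```

The slit is even and parallel to the bar (amp square) at about 3 mm. The y push dragged the amp slightly in −x. One more push along fence x at the face centre, with the tool turned to the fence yaw (~8°).

```bash
python3 -m jog '[[[-3,1.2,2],-1.2,0],[[-1,0,5],0,0],[[0,0,5],0,0],[[0,0,5],0,0],[[0,0,1],0,0],[[0,0,0],0,0]]'; python3 -c "
from h import *
rel([545,-250,35],8)"
```

```text
time_s: 43.32
ee_pos: [488.3, -255.9, 60.0]
ee_rot: [178.4, 8.2, 8.7]
force: [0.5, -0.0, -0.4]
gripper_width: 0.4
t 43.33 pos [ 488.3 -255.9   60. ] rot [178.4   8.2   8.7] w 0.4 F [ 0.5 -0.  -0.4] -> shift cm [5.99 0.23 1.66] turn 0.7
```

```bash
python3 -m jog '[[[3,0,1.5],0.6,0],[[2.5,0.2,0.4],0,0],[[1,0,0],0,0],[[0,0,0],0,0]]'; python3 -c "
from h import *
rel([557,-247,36],8)"
```

```text
time_s: 43.82
ee_pos: [556.8, -249.9, 39.3]
ee_rot: [177.9, 7.6, 8.1]
force: [-1.0, 0.5, -1.7]
gripper_width: 0.6
t 43.83 pos [ 556.8 -249.9   39.3] rot [177.9   7.6   8.1] w 0.6 F [-1.   0.5 -1.7] -> shift cm [ 0.11 -0.29  0.31] turn 0.1
```

```bash
python3 -m jog '[[[0.6,0,0],0,0]]'; python3 -m jog '[[[0.6,0,0],0,0]]';python3 -m jog '[[[0.6,0,0],0,0]]';python3 -m jog '[[[0.6,0,0],0,0]]';python3 -m jog '[[[0.8,0,0],0,0]]'
```

```text
time_s: 43.95
ee_pos: [558.8, -249.2, 39.4]
ee_rot: [178.0, 8.1, 8.2]
force: [-15.5, -5.1, 6.7]
gripper_width: 0.1
time_s: 44.08
ee_pos: [558.8, -249.2, 39.6]
ee_rot: [178.0, 8.8, 8.2]
force: [-15.0, -5.5, 8.4]
gripper_width: 0.2
time_s: 44.2
ee_pos: [558.8, -249.3, 39.8]
ee_rot: [178.1, 9.5, 8.2]
force: [-13.0, -3.2, 6.7]
gripper_width: 0.6
time_s: 44.32
ee_pos: [558.8, -249.3, 40.0]
ee_rot: [178.2, 10.2, 8.2]
force: [-12.2, -2.0, 6.8]
gripper_width: 0.6
time_s: 44.45
ee_pos: [559.0, -249.2, 40.2]
ee_rot: [178.3, 11.1, 8.2]
force: [-18.3, -4.6, 12.2]
gripper_width: 0.4
```

The stall comes with a large upward reaction, meaning I'm pressing the amp down and jamming it. I'll relieve z while pushing.

```bash
python3 -m jog '[[[-1,0,-0.3],0,0],[[0,0,0.3],0,0]]'; python3 -m jog '[[[1.3,0,-0.25],0,0]]'; python3 -m jog '[[[0.8,0,-0.25],0,0]]';python3 -m jog '[[[0.8,0,-0.2],0,0]]';python3 -m jog '[[[1.2,0,-0.2],0,0]]'
```

```text
time_s: 44.7
ee_pos: [548.5, -251.3, 43.9]
ee_rot: [178.2, 11.0, 8.1]
force: [-0.2, -0.2, -0.4]
gripper_width: 0.6
time_s: 44.82
ee_pos: [559.9, -249.4, 44.1]
ee_rot: [178.3, 11.3, 8.1]
force: [-24.7, -6.6, 2.4]
gripper_width: 0.6
time_s: 44.95
ee_pos: [559.9, -249.4, 44.2]
ee_rot: [178.4, 12.5, 8.2]
force: [-25.3, -9.7, 3.8]
gripper_width: 0.4
time_s: 45.08
ee_pos: [559.9, -249.4, 44.3]
ee_rot: [178.5, 13.8, 8.3]
force: [-19.8, -5.1, 10.1]
gripper_width: 0.5
time_s: 45.2
ee_pos: [560.4, -249.4, 44.6]
ee_rot: [178.7, 15.5, 8.4]
force: [-31.1, -8.1, 19.8]
gripper_width: 0.8
```

```bash
python3 -m jog '[[[-4,0,0],0,0],[[-4,0,-2],0,0],[[-2,0,-5],0,0],[[-1,0,-5],0,0],[[0,0,-5],0,0],[[0,-1.2,-3],0,0],[[0,0,0],0,0],[[0,0,0],0,0]]'; python3 -c "
from h import *
d=grab('wrist'); c=d['color'][20:240,200:460]; cv2.imwrite('pics/w13.png',cv2.resize(c,None,fx=3,fy=2.7,interpolation=cv2.INTER_CUBIC)[:,:,::-1])
rel([540,-238,234],7); print(ray(d,(320,200),True)[0])"
```

```text
time_s: 46.2
ee_pos: [512.4, -239.6, 271.2]
ee_rot: [178.6, 15.0, 8.5]
force: [-0.2, -0.3, -0.9]
gripper_width: 0.3
t 46.25 pos [ 512.3 -239.6  271.2] rot [178.6  15.1   8.5] w 0.5 F [0.1 0.1 0.5] -> shift cm [3.63 0.18 2.88] turn 1.5
[ 629.33699705 -218.6193559   395.25063704]
```

View pics/w13.png

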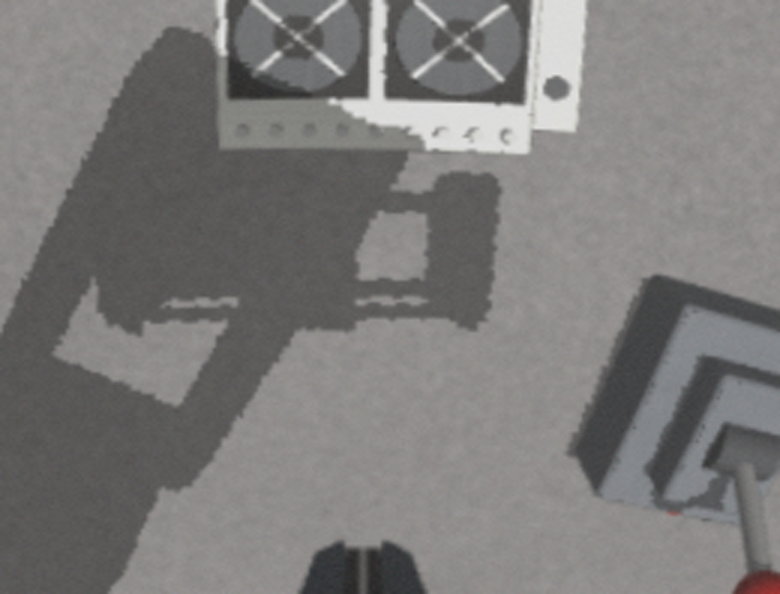

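Crop: the amp's front edge is at (220–530,150), but the slit lies above the cropped part. From here on I measure numerically, since the viewing budget is spent.

```bash
python3 -c "
from h import *
d=grab('wrist'); g=cv2.cvtColor(d['color'],cv2.COLOR_RGB2GRAY).astype(int)
# calibrated projection of rows: print columns
for c in (290,310,330,350,365): print(c,g[0:30,c])
a=onz(d,(330,10),34,True);b=onz(d,(330,11),34,True); print('mm/px',(b-a).round(2))
for r in (30,45,60): print(r,g[r,370:388])
"
```

```text
290 [220 220 220 219 220 218 219 220 219 215 180 107  85  83  77 102 114 115
 118 117 119 118 115 136 180 195 179 142 119 117]
310 [219 219 220 219 219 221 220 222 220 218 197 110  85  86  83  93 109 120
 119 120 121 143 185 210 182 128 118 116 117 118]
330 [220 220 220 220 220 219 221 219 221 219 206 144 101  94  89  91  88  92
  90  87  86  90  92  93  88  87  87  85  87  87]
350 [211 220 220 220 221 219 221 221 220 221 220 215 114  86  90 111 119 121
 120 121 118 121 117 120 119 118 116  99  87  97]
365 [194 210 219 220 220 219 219 221 220 219 221 218 193 114  88  85  84  84
  96 113 119 119 129 165 207 192 155 126 119 120]
mm/px [-1.16 -0.19  0.  ]
30 [114 114 114  98  82  88 134 197 213 197 205 217 218 219 221 220 220 219]
45 [ 97  83  78  78  80 116 194 216 201 205 219 220 220 220 221 220 221 220]
60 [221 219 220 220 219 221 218 193 209 220 222 220 221 221 221 220 219 220]
```

```bash
python3 -m jog '[[[4,0,0],0.5,0],[[2,0,0],0,0],[[0,0,0],0,0],[[0,0,0],0,0]]'; cat > m2.py <<'E'
from h import *
d=grab('wrist'); g=cv2.cvtColor(d['color'],cv2.COLOR_RGB2GRAY).astype(int)
s=telemetry.state(); print(s['ee_pos'].round(0),s['ee_rot'].round(1),'cam',ray(d,(320,200),True)[0].round(0))
# predicted row of x-bar inner edge top (z=28) & fans
R=cv2.Rodrigues(np.array(d['rvec'],float))[0]; t=np.array(d['tvec'],float).ravel()
def pj(P):
    c=R@np.array(P,float)+t; th=np.arctan2(np.hypot(*c[:2]),c[2]); r=np.hypot(*c[:2]); return (d['K'][0][2]+d['K'][0][0]*th*c[0]/r, d['K'][1][2]+d['K'][1][1]*th*c[1]/r)
for y in (-270,-240,-210):
    x=668-(y+285)*0.13; u,v=pj([x,y,30]); c=int(round(u)); v=int(round(v)); lo=max(0,v-10); print('y',y,'col',c,'row0',lo,g[lo:v+14,c])
E
python3 m2.py
```

```text
time_s: 46.8
ee_pos: [567.8, -232.1, 250.0]
ee_rot: [178.7, 15.6, 7.9]
force: [-0.0, -0.7, 0.2]
gripper_width: 0.7
[ 568. -232.  250.] [178.7  15.6   7.9] cam [ 686. -213.  373.]
y -270 col 364 row0 39 [221 221 222 220 221 220 216 137 141 204 221 222 222 222 222 222 222 222
 223 221 220 193 128  83]
y -240 col 336 row0 38 [221 221 220 223 221 221 216 138 143 206 220 221 223 222 222 222 223 221
 222 222 220 191 117  73]
y -210 col 308 row0 37 [119 127 170 204 218 220 221 214 135 156 212 220 222 219 205 146 134 136
 134 135 135 131 116  76]
```

The x slit is now about 1.2 px (≈1 mm with parallax), even along the bar, so the push worked. Check the y side the same way.

```bash
cat > m3.py <<'E'
from m2 import *
for xf in (-15,-40,-65):
    x=670+xf*0.99-0; y=-291+xf*0.13; u,v=pj([x,y,30]); r=int(round(v)); c=int(round(u)); print('x',xf,'row',r,'col0',c-12,g[r,c-12:c+12])
a=onz(d,(375,90),34,True);b=onz(d,(376,90),34,True); print('mm/px',(b-a).round(2))
E
python3 m3.py
```

```text
[ 568. -232.  251.] [178.7  15.6   7.9] cam [ 686. -213.  373.]
y -270 col 364 row0 39 [223 221 223 222 222 222 215 135 143 206 220 223 220 221 222 222 222 222
 221 222 222 194 127  81]
y -240 col 336 row0 38 [222 221 222 222 220 221 216 138 142 204 221 221 222 221 223 219 222 220
 222 223 219 194 119  71]
y -210 col 308 row0 37 [120 128 173 203 217 221 222 214 131 159 210 222 222 222 203 149 135 135
 137 134 137 132 107  66]
x -15 row 62 col0 371 [ 87  86  86  86  87  90 121 189 217 212 202 219 222 223 222 222 223 222
 222 221 221 221 223 222]
x -40 row 84 col0 369 [108 108 109 110 108  83  76 112 188 213 203 201 218 222 222 223 223 222
 221 219 220 219 221 220]
x -65 row 105 col0 367 [ 57  59  55  52  54  55  58  61  84 128 131 170 204 219 220 219 218 219
 216 216 216 217 218 217]
mm/px [ 0.21 -1.12  0.  ]
```

```bash
python3 - <<'E'
from m2 import *
def sub(a,i0):  # sub-pixel position of steepest drop
    a=a.astype(float); dd=np.abs(np.diff(a)); k=dd.argmax(); s=slice(max(0,k-2),k+3); return i0+(dd[s]*(np.arange(len(dd))[s]+.5)).sum()/dd[s].sum()
n=lambda v:np.array([-v[1],v[0]])/np.hypot(*v)
# bar outer edges z=28, amp faint edge z=40
Yo=[];Ya=[];Yb=[]
for r in (60,66,72,78,84,90):
    row=g[r]; c0=384; 
    Yo.append(onz(d,(sub(row[c0:410],c0),r),28,True)[:2]); k=374+4+int(row[378:384].argmin()); Ya.append(onz(d,(k,r),40,True)[:2]); 
Xo=[];Xi=[]
for c in (320,328,336,344,360,366):
    col=g[:,c]; m=45+int(col[42:50].argmin())-3
    Xo.append(onz(d,(c,sub(col[15:40],15)),28,True)[:2]); Xi.append(onz(d,(c,sub(col[40:m+1],40)),28,True)[:2])
Yo,Ya,Xo,Xi=map(np.array,(Yo,Ya,Xo,Xi)); print(Yo.round(1).tolist(),Ya.round(1).tolist(),Xo.round(1).tolist(),Xi.round(1).tolist())
v=np.array([np.cos(np.radians(7.5)),np.sin(np.radians(7.5))]); nn=n(v)
print('y: amp edge - bar outer (mm):',((Ya@nn).mean()-(Yo@nn).mean()).round(2),' x bar thickness:',((Xo@v).mean()-(Xi@v).mean()).round(2))
E
```

```text
[ 568. -232.  251.] [178.7  15.5   7.9] cam [ 686. -213.  374.]
y -270 col 364 row0 39 [222 222 220 221 222 222 217 150 138 206 221 221 221 222 223 222 221 222
 223 222 220 194 127  84]
y -240 col 336 row0 38 [221 222 222 222 223 221 217 141 129 197 221 221 221 222 221 220 223 223
 222 221 221 204 149  80]
y -210 col 308 row0 38 [122 154 166 203 220 221 217 136 144 203 221 221 220 214 174 140 134 137
 132 132 131 116  75  55]
[[661.0, -308.6], [654.1, -309.4], [647.1, -310.5], [640.2, -311.5], [633.1, -312.6], [626.0, -313.5]] [[658.4, -288.7], [651.2, -286.8], [645.1, -290.2], [638.3, -290.5], [631.6, -291.9], [624.9, -293.2]] [[682.3, -219.8], [683.3, -228.2], [684.5, -236.7], [685.4, -245.2], [687.8, -262.2], [688.6, -268.7]] [[663.3, -222.6], [664.6, -231.1], [665.8, -239.6], [666.9, -248.2], [669.4, -265.4], [670.4, -271.9]]
y: amp edge - bar outer (mm): 20.89  x bar thickness: 18.82
```

The y gap estimate is ~1–2 mm (limit 3 mm). I'll close it with one gentle y push, biased slightly to +x so it doesn't drag the amp off the x bar.

```bash
python3 -m jog '[[[3,-4,0],0,0],[[3,-4.5,0],0,0],[[2,-4,2],0,0],[[2,0,5],0,0],[[0,0,5],0,0],[[0,0,0],0,0]]'; python3 -c "
from h import *
rel([608,-125,38],8)"
```

```text
time_s: 47.7
ee_pos: [615.6, -100.5, 107.0]
ee_rot: [178.5, 15.0, 7.7]
force: [0.4, -0.6, 0.1]
gripper_width: 0.3
t 47.7 pos [ 615.6 -100.5  107. ] rot [178.5  15.    7.7] w 0.3 F [ 0.4 -0.6  0.1] -> shift cm [0.75 2.14 7.01] turn -0.3
```

```bash
python3 -m jog '[[[0.5,0.8,4],0,0],[[0.2,0.8,3],0,0],[[0,0,0],0,0],[[0,1,0],0,0],[[0,1,0],0,0],[[0,0,0],0,0]]'; python3 -c "
from h import *
rel([609,-163,38],8)"
```

```text
time_s: 48.45
ee_pos: [619.9, -143.7, 51.8]
ee_rot: [178.0, 13.6, 7.5]
force: [-0.7, -0.5, -0.3]
gripper_width: 0.7
t 48.45 pos [ 619.9 -143.7   51.8] rot [178.   13.6   7.5] w 0.7 F [-0.7 -0.5 -0.3] -> shift cm [-0.97  1.71  1.72] turn -0.5
```

```bash
python3 -m jog '[[[-0.5,0,1.2],-0.4,0],[[-0.3,0,0.5],0,0],[[0,0.7,0],0,0],[[0,0.6,0],0,0]]'; python3 -m jog '[[[0.1,0.5,0],0,0]]'; python3 -m jog '[[[0.15,0.4,0],0,0]]'; python3 -m jog '[[[0.15,0.5,0],0,0]]'; python3 -m jog '[[[0.15,0.5,0],0,0]]'
```

```text
time_s: 48.95
ee_pos: [609.1, -158.7, 36.9]
ee_rot: [178.1, 13.6, 8.0]
force: [-0.3, -0.3, -1.0]
gripper_width: 0.6
time_s: 49.08
ee_pos: [610.9, -163.9, 36.9]
ee_rot: [178.1, 13.6, 7.9]
force: [-2.3, 7.2, 0.9]
gripper_width: 0.7
time_s: 49.2
ee_pos: [611.0, -164.3, 36.9]
ee_rot: [178.6, 13.9, 7.9]
force: [-5.6, 16.2, 8.5]
gripper_width: 0.3
time_s: 49.32
ee_pos: [611.0, -164.3, 37.1]
ee_rot: [179.2, 14.1, 7.8]
force: [-5.2, 15.0, 6.5]
gripper_width: 0.5
time_s: 49.45
ee_pos: [611.1, -164.2, 37.2]
ee_rot: [179.8, 14.4, 7.8]
force: [-4.0, 13.1, 7.2]
gripper_width: 0.4
```

It stalled at the same y (−164.3), so the y side was already flush. Return to the viewpoint and re-measure.

```bash
python3 -m jog '[[[0,-3,0],0,0],[[0,-2,-2],0,0],[[-1.5,0,-5],0,0],[[-1.5,0,-6],0,0],[[-2,0,-6],0,0],[[-3,4,-2],0,0],[[-3,4,0],0,0],[[0,4,0],0,0],[[0,0,0],0,0],[[0,0,0],0,0]]'; python3 m3.py
```

```text
time_s: 50.7
ee_pos: [571.3, -242.0, 287.5]
ee_rot: [179.0, 13.3, 7.8]
force: [-0.9, 0.1, 0.2]
gripper_width: 0.5
[ 571. -242.  287.] [179.   13.3   7.9] cam [ 685. -224.  415.]
y -270 col 351 row0 46 [219 221 221 220 219 221 216 143 150 213 220 220 220 219 220 221 220 220
 221 213 156  91  78  79]
y -240 col 326 row0 45 [221 221 219 220 221 220 218 194 145 187 218 220 221 222 220 220 220 221
 220 218 181 117  81  77]
y -210 col 301 row0 45 [116 115 118 139 161 217 220 204 142 183 218 220 219 220 220 219 220 220
 219 218 185  96  59  56]
x -15 row 67 col0 356 [ 96 101 104 108 112 118 124 171 208 215 199 203 219 221 219 220 220 220
 220 221 222 220 220 221]
x -40 row 87 col0 355 [110 109 111 114 107  93  83 130 195 217 198 214 221 221 219 220 219 220
 221 219 222 221 221 220]
x -65 row 106 col0 354 [ 58  55  61  57  57  58  56  73 119 126 121 118 130 126 130 141 194 215
 217 217 219 218 219 217]
mm/px [ 0.23 -1.25  0.  ]
```

The amp is flush, with the x slit ≤1 mm and uniform. Next is the lever: approach from the supply's −x side, with a fresh numeric check of everything from the top camera before throwing.

```bash
python3 -m jog '[[[0,0,0],10.7,0],[[0,0,0],2.2,0],[[-4,4.4,0],0,0],[[-4,4.4,0],0,0],[[-4,4.4,0],0,0],[[-4,4.4,0],0,0],[[0,0,0],0,0]]'; python3 -c "
from h import *
rel([388,-412,138],-5)
d,cs=amp()
for c in cs:
    r=cv2.minAreaRect(c)
    if cv2.contourArea(c)>20 and 170<r[0][0]<410 and 150<r[0][1]<275: print('white',np.round(r[0],1),np.round(r[1]),round(r[2],1),cv2.contourArea(c),onz(d,r[0],35)[:2].round(0))
H,S,V=masks(d['color'])
m=((S>130)&((H<8)|(H>172))&(V>80)).astype(np.uint8)
for c in cv2.findContours(m,cv2.RETR_EXTERNAL,cv2.CHAIN_APPROX_NONE)[0]:
    r=cv2.minAreaRect(c)
    if cv2.contourArea(c)>8 and r[0][0]>150: print('red',np.round(r[0],1),cv2.contourArea(c),onz(d,r[0],142)[:2].round(0))
"
```

```text
time_s: 51.62
ee_pos: [401.4, -397.9, 335.9]
ee_rot: [176.0, 12.8, -4.9]
force: [1.2, 0.4, -0.1]
gripper_width: 0.1
t 51.62 pos [ 401.4 -397.9  335.9] rot [176.   12.8  -4.9] w 0.1 F [ 1.2  0.4 -0.1] -> shift cm [ 3.2   0.13 19.62] turn 0.1
white [319.5 199.5] [399. 639.] 90.0 208755.0 [618. -42.]
red [201.5 251. ] 1257.0 [445. 309.]
```

```bash
cat > chk.py <<'E'
from h import *
d=grab('top'); H,S,V=masks(d['color'])
for nm,m,z in(('white',(V>150)&(S<50),40),('white lab',(V>140)&(S<50),120)):
  for c in cv2.findContours(m.astype(np.uint8),cv2.RETR_EXTERNAL,cv2.CHAIN_APPROX_NONE)[0]:
    r=cv2.minAreaRect(c); u=r[0]
    ok=(340<u[0]<420 and 165<u[1]<235) if nm=='white' else (190<u[0]<310 and 190<u[1]<275)
    if cv2.contourArea(c)>12 and ok: print(nm,np.round(u,1),np.round(r[1]),round(r[2],1),cv2.contourArea(c),onz(d,u,z)[:2].round(0))
m=((V<70)&(S<90))
n,_,st,ce=cv2.connectedComponentsWithStats(m.astype(np.uint8))
for i in range(1,n):
    if st[i,4]>25 and 180<ce[i][0]<410 and 145<ce[i][1]<275: print('black',ce[i].round(1),st[i])
E
python3 chk.py
python3 -m jog '[[[0.8,0,5],0,0],[[0.8,0,5],0,0],[[0.8,0,5],0,0],[[0.5,0,4],0,0],[[0,0,0],0,0]]'; python3 -c "
from h import *
rel([388,-412,138],-5)"
```

```text
white [381.3 195.5] [33. 43.] 82.9 706.0 [ 632. -243.]
white lab [307.  258.5] [18. 13.] 45.0 52.5 [426.  -5.]
white lab [302.9 230.5] [14.  6.] 74.7 32.5 [510.   9.]
white lab [294.5 227.5] [12.  4.] 56.3 29.5 [519.  34.]
white lab [262.  240.6] [30. 34.] 17.4 349.5 [479. 132.]
white lab [202.5 208.3] [ 6. 18.] 80.0 42.0 [576. 316.]
white lab [268.9 204.3] [ 3. 18.] 84.8 34.5 [590. 114.]
white lab [218.2 204.8] [ 6. 12.] 82.9 54.5 [587. 269.]
white lab [301.2 201.6] [15.  6.] 12.1 27.5 [599.  15.]
white lab [242.  204.6] [ 6. 31.] 81.3 86.5 [588. 196.]
white lab [285.  201.3] [ 6. 12.] 83.7 55.0 [600.  65.]
black [276.3 161.1] [267 150  18  22 277]
black [319.7 161.7] [312 151  17  22 264]
black [284.7 190.7] [278 184  14  14 149]
black [219.6 194.7] [211 187  17  20 174]
black [251.8 192.6] [245 186  15  17 166]
black [201.4 245.9] [195 241  13  12 117]
time_s: 52.35
ee_pos: [396.9, -400.0, 136.7]
ee_rot: [176.3, 12.7, -3.9]
force: [0.6, -0.2, 0.5]
gripper_width: 0.7
t 52.35 pos [ 396.9 -400.   136.7] rot [176.3  12.7  -3.9] w 0.7 F [ 0.6 -0.2  0.5] -> shift cm [-0.81  1.25  0.14] turn 1.1
```

Everything is in place in the top view. Sweep the lever.

```bash
python3 -m jog '[[[0,1.2,0],0.8,0],[[1.5,0,-0.2],0,0],[[1.5,0,-0.4],0,0],[[1.5,0,-0.4],0,0],[[1.5,0,-0.3],0,0],[[0,0,0],0,0]]'; python3 -c "
from h import *
rel([482,-414,138],-5)"
```

```text
time_s: 53.1
ee_pos: [468.0, -418.5, 145.0]
ee_rot: [175.6, 12.0, -4.6]
force: [0.2, -0.4, -0.8]
gripper_width: 0.5
t 53.1 pos [ 468.  -418.5  145. ] rot [175.6  12.   -4.6] w 0.5 F [ 0.2 -0.4 -0.8] -> shift cm [ 1.47 -0.59  0.36] turn 0.4
```

```bash
python3 -m jog '[[[0.8,-0.4,0.2],0,0],[[0.6,0,0.2],0,0]]'; python3 -m jog '[[[0.5,0,0.1],0,0]]'; python3 -m jog '[[[0.4,0,0],0,0]]'; python3 -m jog '[[[0.4,0,0],0,0]]'; python3 -m jog '[[[0.4,0,0],0,0]]'
```

```text
time_s: 53.35
ee_pos: [480.8, -415.5, 139.0]
ee_rot: [175.6, 12.1, -4.7]
force: [-10.4, 3.1, 13.6]
gripper_width: 1.0
time_s: 53.48
ee_pos: [481.1, -415.5, 139.0]
ee_rot: [175.6, 12.7, -4.7]
force: [-17.1, 2.6, 18.8]
gripper_width: 0.4
time_s: 53.6
ee_pos: [480.9, -415.4, 139.5]
ee_rot: [175.6, 13.3, -4.8]
force: [-10.5, 1.3, 5.3]
gripper_width: 0.3
time_s: 53.72
ee_pos: [480.8, -415.3, 139.7]
ee_rot: [175.7, 13.8, -4.8]
force: [-9.8, 0.6, 5.6]
gripper_width: 0.3
time_s: 53.85
ee_pos: [480.8, -415.4, 139.8]
ee_rot: [175.7, 14.3, -4.9]
force: [-8.8, 0.3, 7.4]
gripper_width: 0.5
```

Hard stop at x = 481, exactly where "fully on" was predicted. Retreat and check.

```bash
python3 -m jog '[[[-4,0,0],0,0],[[-5,0,-1],0,0],[[-5,0,-3],0,0],[[-3,0,-4],0,0],[[-4,0,-4],0,0],[[-3,0,-3],0,0],[[0,0,0],0,0]]'; cat > ball.py <<'E'
from h import *
rel([0,0,0]); L=[]
for n in ('top','scene'):
    d=grab(n); H,S,V=masks(d['color']); m=((S>140)&((H<7)|(H>173))&(V>70)).astype(np.uint8)
    k,_,st,ce=cv2.connectedComponentsWithStats(m)
    for i in range(1,k):
        if st[i,4]>15: 
            p=onz(d,ce[i],142); 
            if p[1]<-300: print(n,ce[i].round(1),st[i,4],p.round(0)); L.append(ray(d,ce[i]))
E
python3 ball.py; python3 chk.py | grep -v lab
```

```text
time_s: 54.72
ee_pos: [281.7, -386.3, 348.8]
ee_rot: [175.7, 14.2, -4.9]
force: [0.7, 0.3, -0.1]
gripper_width: 0.5
t 54.73 pos [ 281.7 -386.3  348.8] rot [175.7  14.2  -4.9] w 0.5 F [ 0.7  0.3 -0.1] -> shift cm [-21.87 -39.08  38.69] 
top [444.1 230.7] 39 [ 512. -417.  142.]
scene [186.1 124.9] 67 [ 509. -419.  142.]
white [381.2 195.5] [33. 43.] 82.9 682.0 [ 632. -243.]
black [276.3 161. ] [267 150  18  22 278]
black [319.7 161.8] [312 151  17  23 268]
black [284.9 190.8] [278 184  14  14 150]
black [219.6 194.8] [211 187  17  20 177]
black [251.9 192.6] [245 186  15  17 164]
black [201.4 245.8] [195 241  13  11 118]
```

The ball is at x ≈ 510 in both views (predicted fully on: 510), and the amp, modules, reject and gauges are unchanged. Handing in.

```bash
python3 -c "
from workcell import job_done
print(job_done())"
```

```text
the job is handed in; nothing more can be done
None
```

I finished the whole set-up and handed the job in at about 55 s of robot time. No verdict was reported, so this rests on my own checks.

**What I did**
- **Reject:** the red-labelled module stands upright in the middle of the tray.
- **Good modules:** there were three, and all are on the ledge against the lip.
- **Amplifier:** it is pushed into the fence corner.
- **Lever:** I threw it only after everything else was in place.

**Last checks**
- **Modules:** the label edges measured at deck x of about −25 to −28 mm (the lip is at −28), square and flat.
- **Amplifier:** it is parallel to the bars. The x gap is about 1 mm or less. On the y side it came to a hard stop at the same position on repeated pushes.
- **Lever:** it hit a hard stop. Two cameras put the ball at x ≈ 509–512 mm, against 510 predicted for fully on.
- **Bystanders:** both gauges are where they started. I did not re-measure the jar, but it was never approached.

**Disagreements**
- **Amplifier x gap:** mid-way I measured it at about 3 mm (up to 5 mm with parallax), because the y push had dragged the amplifier. I pushed it again and the gap closed.
- **Amplifier y gap:** one camera estimate gave 1–2 mm there, while contact said flush. Both are within the 3 mm limit.
- **Tool tilt:** the tool drifted to about 14° off vertical while pushing, and I left it that way.

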